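# Dress the counter display in an art-supply shop

## Robot

A 6-joint arm with a two-finger parallel gripper is mounted at the origin on the work surface. World frame = base frame: x ahead of the robot, y to its left, z up, the work surface at z = 0. Lengths are in m, angles in rad, forces in N, time in s.
With the tool pointing down it reaches from about 0.35 to 0.975 m from the base axis. Payload 4.9 kg.
Tool frame: the origin (TCP) lies midway between the tips of the shut fingers; the grasp point (between the pads) lies manip.tcp_to_grasp behind it (manip.tcp_to_grasp is the distance from the TCP to the grasp point, in m); z points along the fingers, y is the line along which they close (so a half turn about z gives the same grasp; the last joint's range is limited). The gripper opens to 85 mm and grips with 20 to 120 N. Pads are 22 mm wide; open, the fingers measure 114 mm over their backs; the gripper's body (76 mm by 85 mm) begins 54 mm behind the grasp point. The pads swing forward as they close: fully open they stand 13 mm farther back than shut.
Start: joints at [-1.46, 0.053, 1.613, -0, 1.476, -0.119], TCP at [0.142, -0.609, 0.231] pointing down, gripper open.
Joint ranges: [-3.01, 3.01], [-1.01, 2.22], [0.06, 2.58], [-1.02, 4.17], [0.09, 2.62], [-3.14, 3.14]. Speed limits (rad/s): [2.57, 2.57, 3.14, 3.14, 3.14, 3.14].

## Interface

Orientations are given as a unit quaternion [w, x, y, z].
In Python, from plant import manip, grab_frame, calibration, job_done gives the robot as it stands.
- The arm moves only by the tool send_rows, never from a script. Its argument "rows" is a list of rows, each an object of numbers: "x", "y", "z": the shift along the tool's x, y, z normalised to -1 to 1, where 1 is 15 cm; "wx", "wy", "wz": the turn, a rotation vector about the tool's x, y, z normalised to -1 to 1, where 1 is pi/4 rad; "hand": the opening, from -1 (shut) to 1 (fully open). In form: [{"x": .., "y": .., "z": .., "wx": .., "wy": .., "wz": .., "hand": ..}, ...]. A call has exactly 10 rows; each row shifts and turns the commanded pose from where the row before left it, along the tool's axes as they then stand; what a row does not reach is not made up. A row lasts 1/12 s, in which the tool goes at most 41.7 mm and 7.16 degrees, less where a joint would pass 70% of its speed; a pose out of reach is approached as far as the arm can. A call with a number of a shift or a turn outside -1 to 1 is refused whole. A call with a gripper value outside its range is refused whole. The fingers move at their own pace and stop on an object; the grip force is fixed at half the most. Time passes only in rows, so rows that do not move let the fingers close, or fill a call up. It gives the time, the measured TCP pose, the force, the opening and the grip force at its end, in the units of the state.
- manip.state(): the state, without advancing time (a new reading comes with each control period).
- grab_frame(name): name is "scene" or "top" or "wrist"; returns the picture (480x640x3 uint8, blue, green, red); there is no depth.
- calibration(name): a dict with "camera_matrix" (3x3 intrinsics, pixels), "R" (3x3) and "t" (3): a world point X has camera coordinates R X + t. Camera axes: x right, y down, z forward; pixel columns grow to the right and rows downward; lengths in m; the calibration is good to about 2 mm. A picture is of the moment at which its call begins: read the wrist's pose just before it. calibration takes no time and is no camera call; for the wrist camera it gives the pose at the moment of the call.
- job_done(): hands the job in; it is judged then, once.
The state is a dict: "time": time; "joint_pos": joint angles; "joint_vel": joint speeds; "joint_efforts": joint torques, N m; "tool_pos": TCP position; "tool_rot": TCP orientation; "contact_force": force on the tool from outside, world axes, zero at the start; "ft_torque": the same for the moment, N m; "gripper_width": opening from 0.0 (shut) to 1.0 (fully open); "grasp_force": force on a finger pad.
Only numpy, scipy, OpenCV 4.12 (cv2) and the standard library are available. Lean on these libraries where they do the work, as an engineer would, in place of code of your own. Each camera call takes 0.05 s, during which the arm holds its last target. There are 200 camera calls.

## Task

Dress the dark display board on the counter: stand the ink bottle in the middle of the round plinth, the large tin in the middle of the square plinth with the small tin centred on top of it, and stand the white pot on the board midway between the two plinths, in line with them. Lay the pencil box flat on the board behind the pot (on the side away from the robot), lengthways along the brass lip at the board's back, within about a finger's width of the lip and centred on it. Everything ends upright, at rest and let go.

Things in the scene. Friction and masses are not known exactly. Their poses are not given: they have to be found in the camera images.
- board: Fixed dark wooden display board, 200 x 350 mm, top 10 mm above the counter. Origin: on its underside, midway between the plinths' centres; it runs from x = -65 to +135 and y = -175 to +175 mm. Its +x points away from the robot (within 0.3 rad), z up. Along its back edge runs a brass lip 8 mm thick, 6 mm above the board's top, inner face at x = +127 mm.
- plinth_round: Fixed light-wood disc on the board, diameter 90, height 40 mm above the board (top 50 mm above the counter). It stands at y = +115 or -115 mm of the board, x = 0. Origin: centre of the underside, z up.
- plinth_square: Fixed light-wood square block on the board, 90 x 90, height 25 mm above the board (top 35 mm above the counter), its sides parallel to the board's; at y = +115 or -115 mm of the board, the end that the round one leaves free, x = 0. Origin: centre of the underside, z up.
- bottle: Loose amber glass ink bottle, round body of diameter 46 up to 42 mm, shoulder, then a black cap of diameter 28; 67 mm high in all, about 0.12 kg. Origin: centre of the underside, z up.
- tin_large: Loose plain metal round tin, diameter 62, height 40 mm, flat top, about 0.18 kg. Origin: centre of the underside, z up.
- tin_small: Loose plain metal round tin, diameter 42, height 32 mm, about 0.07 kg. Origin: centre of the underside, z up.
- pot: Loose white ceramic brush pot, an open, empty, straight-sided cylinder of diameter 60, height 80, wall 4 mm, about 0.2 kg; it stands mouth up. Origin: centre of the underside, z up.
- pencil_box: Loose closed wooden pencil box lying flat: 40 (x) x 170 (y, its length) x 24 mm high, about 0.15 kg; yaw within 0.4 rad of the robot's at the start. Either way round will do. (Among the loose things lie only low bystanders under 12 mm high, which need no care.) Origin: centre of the underside, z up.
There are look-alikes about, which are no part of the job. Of the things like the pencil_box, leave any that is pink; of the rest the larger one is meant.

How it is judged:
By the outcome, as a careful person would: the job done as asked, in the order asked, and still so for the second after the job is handed in, with the robot touching nothing.
It also fails if it takes over 136 s, if anything falls off the work surface, if the arm or the gripper's body presses on something with over 40 N, if the wrist force passes 120 N, or if a joint passes its speed limit or range.

## Working session

There is one attempt and no reset: what is moved stays moved. The work goes in short steps, Python scripts to look and compute and a tool call to move; the robot and the scene stay as the last step left them, time stands still between calls to the robot, and variables do not carry over. Pictures are saved under pics/ and viewed, at most 14 in all, crops included, and the job is handed in when it is done.

Besides the shell and the picture viewer there is one more tool, called as a command line: name --argument value ..., lists and objects as JSON in quotes. send_rows: Moves the arm, as the interface text tells. Scaled input: -1 to 1 covers 15 cm each way for a shift and pi/4 rad each way for a turn. Its arguments: {"type":"object","properties":{"rows":{"type":"array","items":{"type":"object","properties":{"x":{"type":"number","minimum":-1,"maximum":1},"y":{"type":"number","minimum":-1,"maximum":1},"z":{"type":"number","minimum":-1,"maximum":1},"wx":{"type":"number","minimum":-1,"maximum":1},"wy":{"type":"number","minimum":-1,"maximum":1},"wz":{"type":"number","minimum":-1,"maximum":1},"hand":{"type":"number"}}}}},"required":["rows"]}

```bash
ls; mkdir -p pics; python3 - <<'E'
from plant import manip, grab_frame, calibration
import cv2
print(manip.state(), manip.tcp_to_grasp)
for n in ("scene","top","wrist"):
    c=calibration(n); im=grab_frame(n); cv2.imwrite(f"pics/{n}0.png",im); print(n,c)
E
```

```text
pics
{'time': 0.0, 'joint_pos': array([-1.46000062e+00,  5.33553724e-02,  1.61431304e+00,  5.08290584e-05,
        1.47602740e+00, -1.19039402e-01]), 'joint_vel': array([-0.00051273, -0.00106059,  0.00064756, -0.00090107, -0.00106018,
       -0.00068796]), 'joint_efforts': array([ 7.23833764e-04, -3.93682694e+01, -3.70170772e+01, -5.08191386e-05,
        6.98800446e-03, -5.40031678e-06]), 'tool_pos': array([ 0.14230495, -0.60792949,  0.23005259]), 'tool_rot': array([-1.05146429e-03,  9.93403970e-01,  1.14662310e-01,  2.96321594e-05]), 'contact_force': array([ 0.08969527,  0.36068236, -0.61363872]), 'ft_torque': array([-0.03229145, -0.0066634 ,  0.00690554]), 'grasp_force': 0.0, 'gripper_width': 0.9976025485210132} 0.0187
scene {'camera_matrix': array([[521.89796544,   0.        , 329.01914395],
       [  0.        , 521.89796544, 242.86238523],
       [  0.        ,   0.        ,   1.        ]]), 'R': array([[-0.52860597,  0.84865843, -0.01883087],
       [ 0.50736351,  0.29808219, -0.80853527],
       [-0.68055712, -0.43695067, -0.58814634]]), 't': array([ 0.32154192, -0.19188891,  1.59465202])}
top {'camera_matrix': array([[488.8074796 ,   0.        , 322.28940126],
       [  0.        , 488.8074796 , 237.03461722],
       [  0.        ,   0.        ,   1.        ]]), 'R': array([[ 1.56643786e-02, -9.99877256e-01, -3.15517914e-04],
       [-9.80002729e-01, -1.52904132e-02, -1.98395702e-01],
       [ 1.98366526e-01,  3.41695382e-03, -9.80121954e-01]]), 't': array([-0.08058254,  0.48276136,  1.00102783])}
wrist {'camera_matrix': array([[359.33100536,   0.        , 323.20616761],
       [  0.        , 359.33100536, 233.91975366],
       [  0.        ,   0.        ,   1.        ]]), 'R': array([[ 0.22799946, -0.97365949, -0.0018573 ],
       [-0.93211211, -0.21882091,  0.28859042],
       [-0.28139522, -0.06406724, -0.95745084]]), 't': array([-0.62456572, -0.03695104,  0.37788413])}
```

View pics/top0.png

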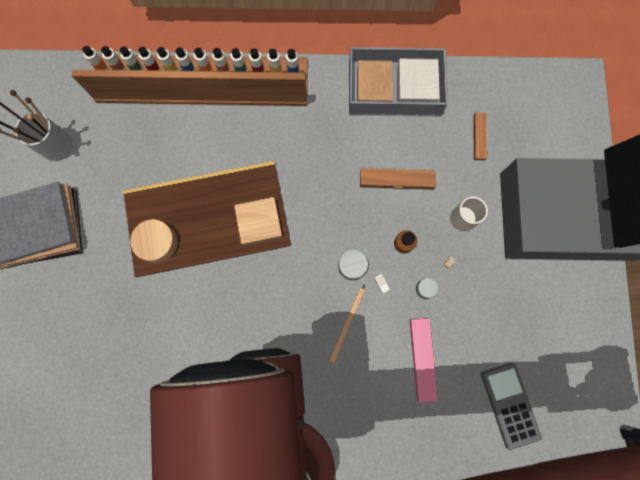

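View pics/scene0.png

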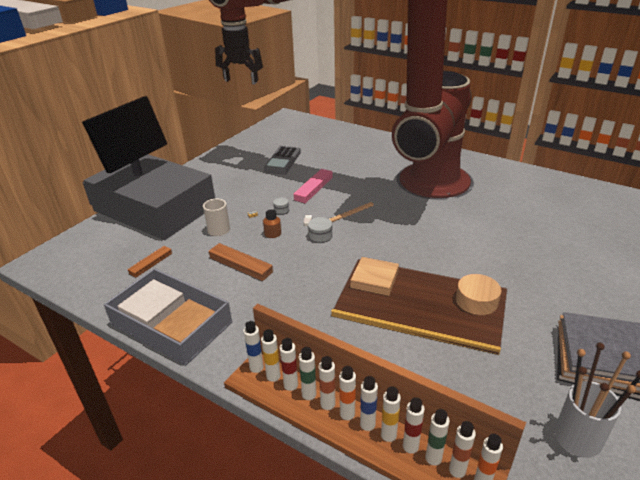

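```bash
cat > h.py <<'E'
import cv2, numpy as np
def crop(src,out,x0,y0,w,h,s):
    im=cv2.imread(src)[y0:y0+h,x0:x0+w]
    im=cv2.resize(im,None,fx=s,fy=s,interpolation=cv2.INTER_CUBIC)
    for x in range(-(-x0//10)*10,x0+w,10):
        X=int((x-x0+.5)*s); cv2.line(im,(X,0),(X,6 if x%50 else 14),(0,255,255),1)
        if x%20==0: cv2.putText(im,str(x),(X-12,26),0,.4,(0,255,255),1)
    for y in range(-(-y0//10)*10,y0+h,10):
        Y=int((y-y0+.5)*s); cv2.line(im,(0,Y),(6,Y),(0,255,255),1)
        if y%20==0: cv2.putText(im,str(y),(8,Y+4),0,.4,(0,255,255),1)
    cv2.imwrite(out,im)
E
python3 - <<'E'
from h import *
crop("pics/top0.png","pics/t_obj.png",335,155,165,150,4)
crop("pics/top0.png","pics/t_brd.png",115,155,185,130,4)
crop("pics/scene0.png","pics/s_obj.png",195,185,155,105,5)
crop("pics/scene0.png","pics/s_brd.png",325,250,190,105,4)
E
```

```text
(no output)
```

View pics/t_obj.png

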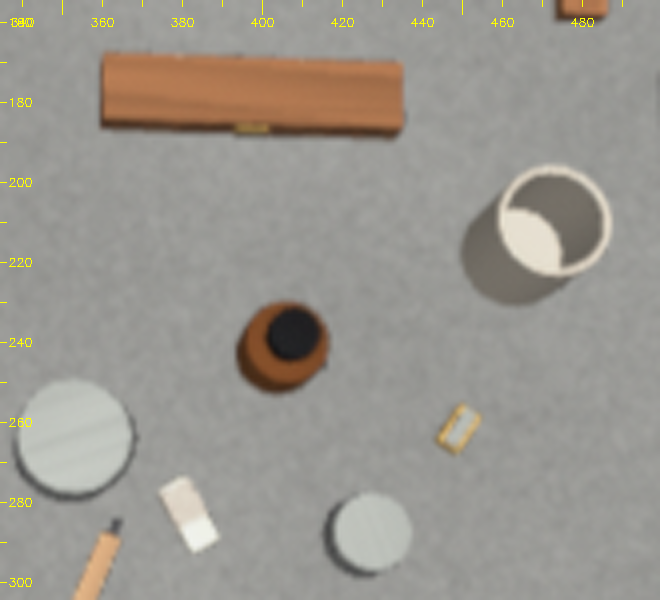

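View pics/t_brd.png

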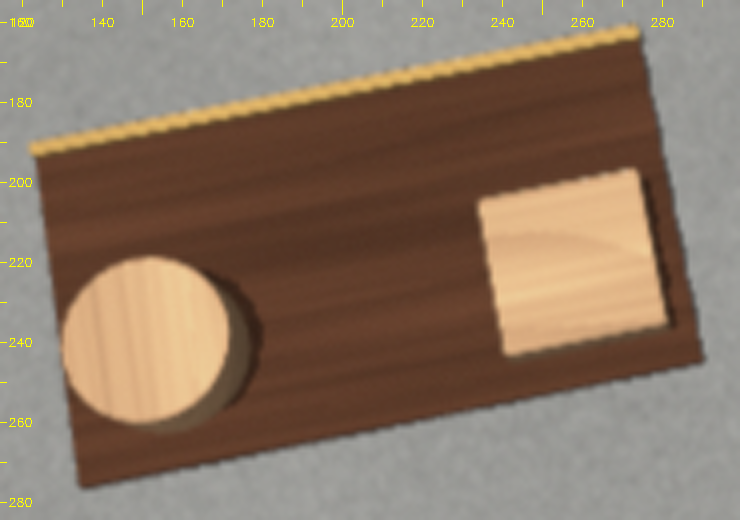

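View pics/s_obj.png

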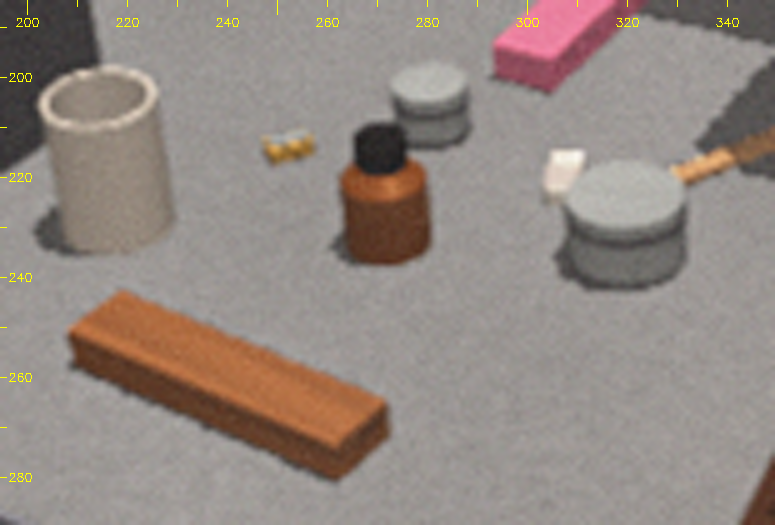

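View pics/s_brd.png

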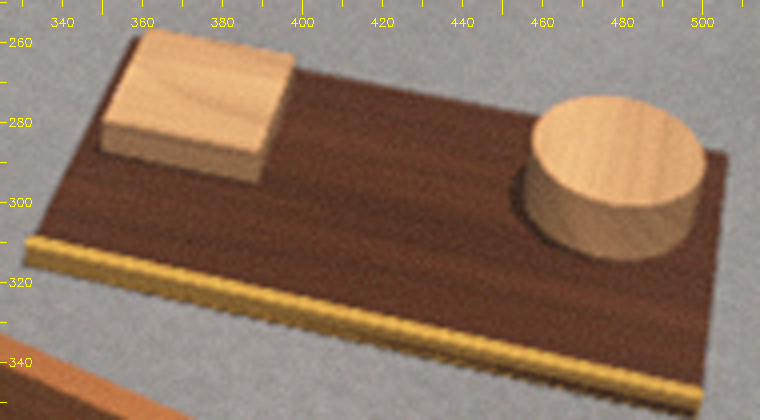

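```bash
cat >> h.py <<'E'
from plant import calibration
def ray(c,uv):
    d=np.linalg.solve(c["camera_matrix"]@c["R"],[uv[0],uv[1],1.]); return -c["R"].T@c["t"],d/np.linalg.norm(d)
def tri(cs,uvs):
    A=np.zeros((3,3));b=np.zeros(3);rs=[ray(c,u) for c,u in zip(cs,uvs)]
    for o,d in rs: P=np.eye(3)-np.outer(d,d);A+=P;b+=P@o
    p=np.linalg.solve(A,b); return p,[1e3*np.linalg.norm((np.eye(3)-np.outer(d,d))@(p-o)) for o,d in rs]
def onz(c,uv,z):
    o,d=ray(c,uv); return o+d*(z-o[2])/d[2]
E
python3 - <<'E'
from h import *
np.set_printoptions(precision=4,suppress=True)
T,S=calibration("top"),calibration("scene")
tc=lambda x,y,x0,y0,s:(x/s+x0-.5,y/s+y0-.5)
o=lambda x,y:tc(x,y,335,155,4); so=lambda x,y:tc(x,y,195,185,5)
b=lambda x,y:tc(x,y,115,155,4); sb=lambda x,y:tc(x,y,325,250,4)
L=[("pot",o(554,220),so(99,98),.08),("cap",o(294,333),so(381,133),.067),("tinL",o(74,437),so(626,197),.04),("tinS",o(372,532),so(430,86),.032),
("box-y-x",o(402,130),so(122,291),.024),("box+y-x",o(103,121),so(387,402),.024),("box+y+x",o(103,52),so(336,445),.024),("box-y+x",o(403,64),so(69,331),.024),
("round",b(146,340),sb(618,152),.05),("sq-y-x",b(668,325),sb(146,28),.035),("sq+y-x",b(506,356),sb(294,55),.035),("sq+y+x",b(478,200),sb(260,152),.035),("sq-y+x",b(637,169),sb(102,123),.035),
("brd+y-x",b(82,488),sb(728,153),.01),("brd-y-x",b(704,361),sb(137,38),.01),("lip+y",b(36,156),sb(702,386),.016),("lip-y",b(640,38),sb(26,236),.016)]
for n,u,v,z in L:
    p,r=tri([T,S],[u,v]); print(n,p,np.round(r,1),"onz",onz(T,u,z)[:2],onz(S,v,z)[:2])
E
```

```text
pot [ 0.5411 -0.3888  0.0826] [0.3 0.3] onz [ 0.5416 -0.3894] [ 0.5381 -0.3923]
cap [ 0.4808 -0.2533  0.0715] [0.4 0.4] onz [ 0.4815 -0.2537] [ 0.4754 -0.2583]
tinL [ 0.4283 -0.1395  0.0402] [0.1 0.1] onz [ 0.4283 -0.1396] [ 0.428  -0.1396]
tinS [ 0.3808 -0.2994  0.0324] [0.1 0.1] onz [ 0.3808 -0.2994] [ 0.3803 -0.2999]
box-y-x [ 0.6076 -0.3245  0.0246] [0.6 0.6] onz [ 0.6074 -0.324 ] [ 0.6071 -0.3258]
box+y-x [ 0.6105 -0.1567  0.0234] [0.4 0.4] onz [ 0.61   -0.1563] [ 0.6111 -0.1567]
box+y+x [ 0.6503 -0.1563  0.0255] [0.1 0.1] onz [ 0.6507 -0.1563] [ 0.6489 -0.1578]
box-y+x [ 0.6461 -0.3257  0.0243] [0.1 0.1] onz [ 0.6463 -0.3258] [ 0.6459 -0.3258]
round [0.4725 0.294  0.0496] [0.2 0.2] onz [0.4725 0.2936] [0.4729 0.2943]
sq-y-x [0.4883 0.0156 0.0349] [0.3 0.3] onz [0.4881 0.0158] [0.4886 0.0154]
sq+y-x [0.4694 0.1027 0.0367] [0.1 0.1] onz [0.4696 0.1031] [0.4675 0.1018]
sq+y+x [0.5561 0.1232 0.0364] [0.8 0.8] onz [0.5568 0.1228] [0.5543 0.1232]
sq-y+x [0.5761 0.0359 0.0341] [0.1 0.1] onz [0.5759 0.0358] [0.5771 0.0365]
brd+y-x [0.3967 0.3366 0.011 ] [0.9 0.9] onz [0.3971 0.3361] [0.3948 0.3372]
brd-y-x [ 0.4724 -0.0012  0.0103] [1.6 1.6] onz [ 0.4732 -0.0026] [0.4714 0.0001]
lip+y [0.5828 0.3777 0.0175] [1.4 1.4] onz [0.5837 0.3769] [0.5804 0.3786]
lip-y [0.6593 0.0381 0.0162] [0.8 0.8] onz [0.6589 0.0389] [0.6595 0.0373]
```

send_rows --rows '[{"x": 0.1,"y": -0.065,"hand": 1},{"x": 0.2,"y": -0.13,"hand": 1},{"x": 0.22,"y": -0.143,"hand": 1},{"x": 0.22,"y": -0.143,"hand": 1},{"x": 0.22,"y": -0.143,"hand": 1},{"x": 0.22,"y": -0.143,"hand": 1},{"x": 0.22,"y": -0.143,"hand": 1},{"x": 0.22,"y": -0.143,"hand": 1},{"x": 0.22,"y": -0.143,"hand": 1},{"x": 0.22,"y": -0.143,"hand": 1}]'

```text
invalid input at $.rows[0]: expected keys x, y, z, wx, wy, wz, hand
```

```bash
cat > g.py <<'E'
import sys, numpy as np
from scipy.spatial.transform import Rotation as Ro
from plant import manip
# usage: g.py x y z [psi]  -> needed total shift in tool units and turn units
s=manip.state(); a=[float(v) for v in sys.argv[1:]]
q=s["tool_rot"]; R=Ro.from_quat([q[1],q[2],q[3],q[0]])
psi=np.arctan2(R.as_matrix()[1,0],R.as_matrix()[0,0])
print("t %.2f"%s["time"],"pos",s["tool_pos"].round(4),"psi %.4f"%psi,"tilt",R.as_matrix()[:2,2].round(4),"q0,q5",s["joint_pos"][[0,5]].round(2),"w %.3f gf %.1f"%(s["gripper_width"],s["grasp_force"]),s["contact_force"].round(1))
d=R.inv().apply(np.array(a[:3])-s["tool_pos"])/.15
print("units x y z",d.round(3), "wz",round((psi-a[3])/(np.pi/4),3) if len(a)>3 else "")
E
python3 g.py .4815 -.2537 .15 .22
```

```text
t 0.15 pos [ 0.1423 -0.6081  0.2303] psi 0.2298 tilt [-0.0001  0.0016] q0,q5 [-1.46 -0.12] w 1.002 gf 0.0 [-0.  -0.3 -0.3]
units x y z [ 2.74  -1.784  0.539] wz 0.012
```

send_rows --rows '[{"x": 0.1,"y": -0.065,"z": 0,"wx": 0,"wy": 0,"wz": 0.012,"hand": 1},{"x": 0.22,"y": -0.143,"z": 0,"wx": 0,"wy": 0,"wz": 0,"hand": 1},{"x": 0.22,"y": -0.143,"z": 0,"wx": 0,"wy": 0,"wz": 0,"hand": 1},{"x": 0.22,"y": -0.143,"z": 0,"wx": 0,"wy": 0,"wz": 0,"hand": 1},{"x": 0.22,"y": -0.143,"z": 0,"wx": 0,"wy": 0,"wz": 0,"hand": 1},{"x": 0.22,"y": -0.143,"z": 0,"wx": 0,"wy": 0,"wz": 0,"hand": 1},{"x": 0.22,"y": -0.143,"z": 0,"wx": 0,"wy": 0,"wz": 0,"hand": 1},{"x": 0.22,"y": -0.143,"z": 0,"wx": 0,"wy": 0,"wz": 0,"hand": 1},{"x": 0.22,"y": -0.143,"z": 0,"wx": 0,"wy": 0,"wz": 0,"hand": 1},{"x": 0.22,"y": -0.143,"z": 0,"wx": 0,"wy": 0,"wz": 0,"hand": 1}]'

```text
time: 0.98
tool_pos: [0.4033, -0.3406, 0.2311]
tool_rot: [-0.0, 0.994, 0.11, -0.0]
contact_force: [0.3, 0.5, -0.2]
gripper_width: 0.997
grasp_force: 0.0
```

```bash
python3 g.py .4815 -.2537 .15 .22; python3 - <<'E'
from plant import *
import cv2
c=calibration("wrist"); im=grab_frame("wrist"); cv2.imwrite("pics/w1.png",im)
import pickle; pickle.dump(c,open("pics/w1.pkl","wb"))
E
```

```text
t 0.98 pos [ 0.4033 -0.3406  0.2311] psi 0.2202 tilt [-0.  0.] q0,q5 [-0.84  0.51] w 0.997 gf 0.0 [ 0.3  0.5 -0.2]
units x y z [ 0.636 -0.451  0.541] wz 0.0
```

View pics/w1.png

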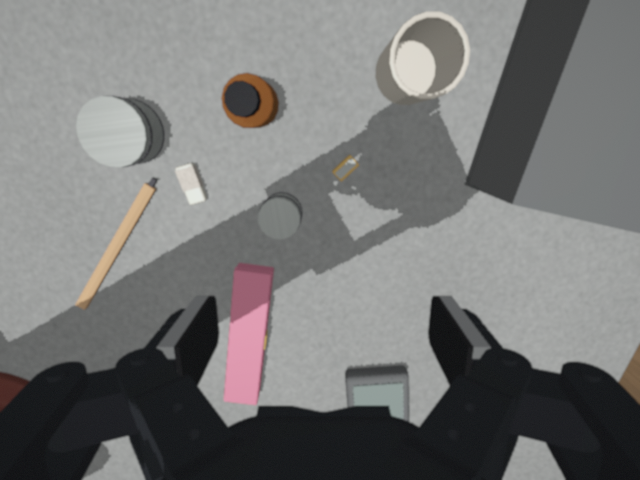

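```bash
python3 - <<'E'
from h import *
import pickle
np.set_printoptions(precision=4,suppress=True)
W=pickle.load(open("pics/w1.pkl","rb"));T=calibration("top")
for n,t,w,z in [("cap",(408,237.7),(241,99),.067),("L",(353,263.7),(112,131),.04),("S",(427.5,287.5),(279,217),.032),("pot",(473,209.5),(429,55),.08)]:
    print(n,tri([T,W],[t,w]),onz(W,w,z)[:2])
E
```

```text
cap (array([ 0.4818, -0.255 ,  0.0617]), [np.float64(0.967847711118028), np.float64(0.9678477111181114)]) [ 0.4808 -0.2566]
L (array([ 0.4291, -0.14  ,  0.0349]), [np.float64(0.06862397276793315), np.float64(0.06862397276790813)]) [ 0.4298 -0.1428]
S (array([ 0.3812, -0.3009,  0.0261]), [np.float64(0.3229116151024692), np.float64(0.3229116151025383)]) [ 0.3826 -0.3016]
pot (array([ 0.5431, -0.3917,  0.073 ]), [np.float64(0.43580600021886595), np.float64(0.43580600021851434)]) [ 0.5411 -0.3903]
```

send_rows --rows '[{"x": 0.16,"y": -0.11,"z": 0,"wx": 0,"wy": 0,"wz": 0,"hand": 1},{"x": 0.16,"y": -0.11,"z": 0,"wx": 0,"wy": 0,"wz": 0,"hand": 1},{"x": 0.16,"y": -0.11,"z": 0,"wx": 0,"wy": 0,"wz": 0,"hand": 1},{"x": 0.15,"y": -0.113,"z": 0,"wx": 0,"wy": 0,"wz": 0,"hand": 1},{"x": 0,"y": 0,"z": 0.2,"wx": 0,"wy": 0,"wz": 0,"hand": 1},{"x": 0,"y": 0,"z": 0.2,"wx": 0,"wy": 0,"wz": 0,"hand": 1},{"x": 0,"y": 0,"z": 0.2,"wx": 0,"wy": 0,"wz": 0,"hand": 1},{"x": 0,"y": 0,"z": 0.2,"wx": 0,"wy": 0,"wz": 0,"hand": 1},{"x": 0,"y": 0,"z": 0.1,"wx": 0,"wy": 0,"wz": 0,"hand": 1},{"x": 0,"y": 0,"z": 0,"wx": 0,"wy": 0,"wz": 0,"hand": 1}]'

```text
time: 1.87
tool_pos: [0.4768, -0.2548, 0.0909]
tool_rot: [-0.003, 0.994, 0.11, -0.004]
contact_force: [-1.0, 0.1, -0.6]
gripper_width: 1.001
grasp_force: 0.0
```

```bash
python3 g.py .481 -.255 .01 .22
```

```text
t 1.87 pos [ 0.4768 -0.2548  0.0909] psi 0.2204 tilt [-0.0079  0.0057] q0,q5 [-0.63  0.72] w 1.001 gf 0.0 [-1.   0.1 -0.6]
units x y z [0.03  0.012 0.539] wz 0.001
```

send_rows --rows '[{"x": 0,"y": 0,"z": 0.15,"wx": 0,"wy": 0,"wz": 0,"hand": 1},{"x": 0,"y": 0,"z": 0.15,"wx": 0,"wy": 0,"wz": 0,"hand": 1},{"x": 0,"y": 0,"z": 0.12,"wx": 0,"wy": 0,"wz": 0,"hand": 1},{"x": 0,"y": 0,"z": 0.08,"wx": 0,"wy": 0,"wz": 0,"hand": 1},{"x": 0,"y": 0,"z": 0.04,"wx": 0,"wy": 0,"wz": 0,"hand": 1},{"x": 0,"y": 0,"z": 0,"wx": 0,"wy": 0,"wz": 0,"hand": 1},{"x": 0,"y": 0,"z": 0,"wx": 0,"wy": 0,"wz": 0,"hand": 1},{"x": 0,"y": 0,"z": 0,"wx": 0,"wy": 0,"wz": 0,"hand": 1},{"x": 0,"y": 0,"z": 0,"wx": 0,"wy": 0,"wz": 0,"hand": 1},{"x": 0,"y": 0,"z": 0,"wx": 0,"wy": 0,"wz": 0,"hand": 1}]'

```text
time: 2.7
tool_pos: [0.4808, -0.2574, 0.0165]
tool_rot: [0.001, 0.994, 0.11, 0.001]
contact_force: [0.1, 0.7, -0.1]
gripper_width: 0.998
grasp_force: 0.0
```

```bash
python3 g.py .481 -.255 .01 .22
```

```text
t 2.70 pos [ 0.4808 -0.2574  0.0165] psi 0.2204 tilt [ 0.0017 -0.0012] q0,q5 [-0.63  0.72] w 0.998 gf 0.0 [ 0.1  0.7 -0.1]
units x y z [ 0.005 -0.015  0.043] wz 0.001
```

send_rows --rows '[{"x": 0.004,"y": -0.015,"z": 0.03,"wx": 0,"wy": 0,"wz": 0,"hand": 1},{"x": 0,"y": 0,"z": 0,"wx": 0,"wy": 0,"wz": 0,"hand": -1},{"x": 0,"y": 0,"z": 0,"wx": 0,"wy": 0,"wz": 0,"hand": -1},{"x": 0,"y": 0,"z": 0,"wx": 0,"wy": 0,"wz": 0,"hand": -1},{"x": 0,"y": 0,"z": 0,"wx": 0,"wy": 0,"wz": 0,"hand": -1},{"x": 0,"y": 0,"z": 0,"wx": 0,"wy": 0,"wz": 0,"hand": -1},{"x": 0,"y": 0,"z": 0,"wx": 0,"wy": 0,"wz": 0,"hand": -1},{"x": 0,"y": 0,"z": 0,"wx": 0,"wy": 0,"wz": 0,"hand": -1},{"x": 0,"y": 0,"z": 0,"wx": 0,"wy": 0,"wz": 0,"hand": -1},{"x": 0,"y": 0,"z": 0,"wx": 0,"wy": 0,"wz": 0,"hand": -1}]'

```text
time: 3.53
tool_pos: [0.4805, -0.2547, 0.0112]
tool_rot: [0.0, 0.994, 0.11, 0.0]
contact_force: [0.6, -0.1, 3.3]
gripper_width: 0.521
grasp_force: 61.5
```

```bash
python3 g.py .4725 .294 .15 .22
```

```text
t 3.53 pos [ 0.4805 -0.2547  0.0112] psi 0.2204 tilt [ 0.0007 -0.0004] q0,q5 [-0.62  0.73] w 0.521 gf 61.5 [ 0.6 -0.1  3.3]
units x y z [ 0.748 -3.581 -0.927] wz 0.0
```

send_rows --rows '[{"x": 0,"y": 0,"z": -0.1,"wx": 0,"wy": 0,"wz": 0,"hand": -1},{"x": 0,"y": 0,"z": -0.2,"wx": 0,"wy": 0,"wz": 0,"hand": -1},{"x": 0,"y": 0,"z": -0.25,"wx": 0,"wy": 0,"wz": 0,"hand": -1},{"x": 0,"y": 0,"z": -0.25,"wx": 0,"wy": 0,"wz": 0,"hand": -1},{"x": 0,"y": 0,"z": -0.2,"wx": 0,"wy": 0,"wz": 0,"hand": -1},{"x": 0.02,"y": -0.1,"z": 0,"wx": 0,"wy": 0,"wz": 0,"hand": -1},{"x": 0.04,"y": -0.2,"z": 0,"wx": 0,"wy": 0,"wz": 0,"hand": -1},{"x": 0.05,"y": -0.24,"z": 0,"wx": 0,"wy": 0,"wz": 0,"hand": -1},{"x": 0.05,"y": -0.24,"z": 0,"wx": 0,"wy": 0,"wz": 0,"hand": -1},{"x": 0.05,"y": -0.24,"z": 0,"wx": 0,"wy": 0,"wz": 0,"hand": -1}]'

```text
time: 4.37
tool_pos: [0.4762, -0.0965, 0.1593]
tool_rot: [-0.001, 0.994, 0.109, -0.001]
contact_force: [0.1, 0.8, -1.3]
gripper_width: 0.518
grasp_force: 61.5
```

send_rows --rows '[{"x": 0.05,"y": -0.24,"z": 0,"wx": 0,"wy": 0,"wz": 0,"hand": -1},{"x": 0.05,"y": -0.24,"z": 0,"wx": 0,"wy": 0,"wz": 0,"hand": -1},{"x": 0.05,"y": -0.24,"z": 0,"wx": 0,"wy": 0,"wz": 0,"hand": -1},{"x": 0.05,"y": -0.24,"z": 0,"wx": 0,"wy": 0,"wz": 0,"hand": -1},{"x": 0.05,"y": -0.24,"z": 0,"wx": 0,"wy": 0,"wz": 0,"hand": -1},{"x": 0.05,"y": -0.24,"z": 0,"wx": 0,"wy": 0,"wz": 0,"hand": -1},{"x": 0.05,"y": -0.24,"z": 0,"wx": 0,"wy": 0,"wz": 0,"hand": -1},{"x": 0.05,"y": -0.24,"z": 0,"wx": 0,"wy": 0,"wz": 0,"hand": -1},{"x": 0.05,"y": -0.24,"z": 0,"wx": 0,"wy": 0,"wz": 0,"hand": -1},{"x": 0.04,"y": -0.18,"z": 0,"wx": 0,"wy": 0,"wz": 0,"hand": -1}]'

```text
time: 5.2
tool_pos: [0.4708, 0.2627, 0.1593]
tool_rot: [-0.0, 0.994, 0.111, -0.001]
contact_force: [0.1, 0.6, -1.0]
gripper_width: 0.524
grasp_force: 61.5
```

```bash
python3 g.py .4725 .294 .063 .22
```

```text
t 5.20 pos [0.4708 0.2627 0.1593] psi 0.2220 tilt [-0.0022 -0.0002] q0,q5 [0.37 1.72] w 0.524 gf 61.5 [ 0.1  0.6 -1. ]
units x y z [ 0.058 -0.201  0.642] wz 0.003
```

send_rows --rows '[{"x": 0.03,"y": -0.1,"z": 0,"wx": 0,"wy": 0,"wz": 0.003,"hand": -1},{"x": 0.028,"y": -0.1,"z": 0.05,"wx": 0,"wy": 0,"wz": 0,"hand": -1},{"x": 0,"y": 0,"z": 0.12,"wx": 0,"wy": 0,"wz": 0,"hand": -1},{"x": 0,"y": 0,"z": 0.14,"wx": 0,"wy": 0,"wz": 0,"hand": -1},{"x": 0,"y": 0,"z": 0.1,"wx": 0,"wy": 0,"wz": 0,"hand": -1},{"x": 0,"y": 0,"z": 0.08,"wx": 0,"wy": 0,"wz": 0,"hand": -1},{"x": 0,"y": 0,"z": 0.04,"wx": 0,"wy": 0,"wz": 0,"hand": -1},{"x": 0,"y": 0,"z": 0,"wx": 0,"wy": 0,"wz": 0,"hand": -1},{"x": 0,"y": 0,"z": 0,"wx": 0,"wy": 0,"wz": 0,"hand": -1},{"x": 0,"y": 0,"z": 0,"wx": 0,"wy": 0,"wz": 0,"hand": -1}]'

```text
time: 6.03
tool_pos: [0.4752, 0.2917, 0.0824]
tool_rot: [-0.0, 0.994, 0.109, 0.001]
contact_force: [0.6, -0.6, -1.1]
gripper_width: 0.519
grasp_force: 61.5
```

```bash
python3 g.py .4725 .294 .063 .22; python3 - <<'E'
from plant import *
import cv2
for n in("top","scene"): cv2.imwrite(f"pics/{n}1.png",grab_frame(n))
from h import crop
crop("pics/scene1.png","pics/s1c.png",440,180,100,100,6)
E
```

```text
t 6.03 pos [0.4752 0.2917 0.0824] psi 0.2178 tilt [0.0018 0.0008] q0,q5 [0.42 1.77] w 0.519 gf 61.5 [ 0.6 -0.6 -1.1]
units x y z [-0.014 -0.019  0.13 ] wz -0.003
```

View pics/s1c.png

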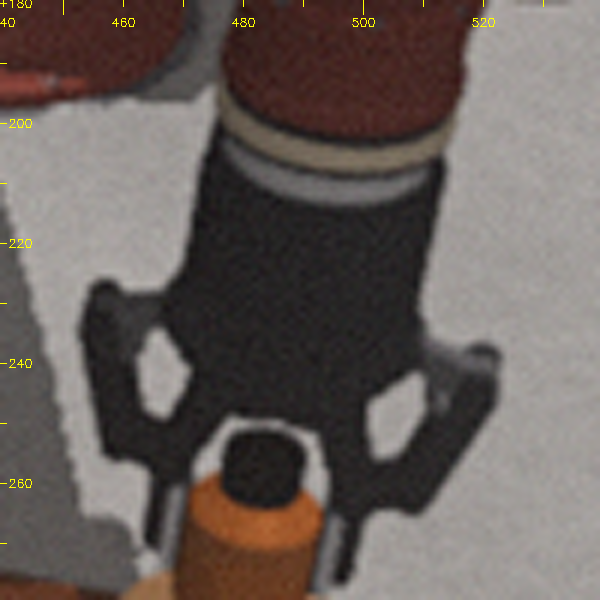

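send_rows --rows '[{"x": -0.012,"y": -0.016,"z": 0.04,"wx": 0,"wy": 0,"wz": 0,"hand": -1},{"x": 0,"y": 0,"z": 0.04,"wx": 0,"wy": 0,"wz": 0,"hand": -1},{"x": 0,"y": 0,"z": 0.03,"wx": 0,"wy": 0,"wz": 0,"hand": -1},{"x": 0,"y": 0,"z": 0.01,"wx": 0,"wy": 0,"wz": 0,"hand": -1},{"x": 0,"y": 0,"z": 0,"wx": 0,"wy": 0,"wz": 0,"hand": -1},{"x": 0,"y": 0,"z": 0,"wx": 0,"wy": 0,"wz": 0,"hand": -1},{"x": 0,"y": 0,"z": 0,"wx": 0,"wy": 0,"wz": 0,"hand": -1},{"x": 0,"y": 0,"z": 0,"wx": 0,"wy": 0,"wz": 0,"hand": -1},{"x": 0,"y": 0,"z": 0,"wx": 0,"wy": 0,"wz": 0,"hand": -1},{"x": 0,"y": 0,"z": 0,"wx": 0,"wy": 0,"wz": 0,"hand": -1}]'

```text
time: 6.97
tool_pos: [0.4723, 0.2935, 0.0636]
tool_rot: [-0.0, 0.994, 0.109, 0.0]
contact_force: [0.6, 0.0, -0.9]
gripper_width: 0.519
grasp_force: 61.5
```

```bash
python3 g.py .4725 .294 .0615 .22
```

```text
t 6.97 pos [0.4723 0.2935 0.0636] psi 0.2180 tilt [0.0004 0.0002] q0,q5 [0.42 1.77] w 0.519 gf 61.5 [ 0.6  0.  -0.9]
units x y z [ 0.002 -0.003  0.014] wz -0.002
```

Lower the last 2 mm, open gently, retract.

send_rows --rows '[{"x": 0.001,"y": -0.002,"z": 0.008,"wx": 0,"wy": 0,"wz": 0,"hand": -1},{"x": 0,"y": 0,"z": 0.006,"wx": 0,"wy": 0,"wz": 0,"hand": -1},{"x": 0,"y": 0,"z": 0,"wx": 0,"wy": 0,"wz": 0,"hand": -1},{"x": 0,"y": 0,"z": 0,"wx": 0,"wy": 0,"wz": 0,"hand": 0.15},{"x": 0,"y": 0,"z": 0,"wx": 0,"wy": 0,"wz": 0,"hand": 0.3},{"x": 0,"y": 0,"z": 0,"wx": 0,"wy": 0,"wz": 0,"hand": 0.6},{"x": 0,"y": 0,"z": 0,"wx": 0,"wy": 0,"wz": 0,"hand": 1},{"x": 0,"y": 0,"z": 0,"wx": 0,"wy": 0,"wz": 0,"hand": 1},{"x": 0,"y": 0,"z": 0,"wx": 0,"wy": 0,"wz": 0,"hand": 1},{"x": 0,"y": 0,"z": 0,"wx": 0,"wy": 0,"wz": 0,"hand": 1}]'

```text
time: 7.8
tool_pos: [0.4723, 0.2937, 0.0613]
tool_rot: [-0.0, 0.994, 0.109, 0.0]
contact_force: [-0.5, 0.5, 0.6]
gripper_width: 0.999
grasp_force: 0.0
```

send_rows --rows '[{"x": 0,"y": 0,"z": -0.1,"wx": 0,"wy": 0,"wz": 0,"hand": 1},{"x": 0,"y": 0,"z": -0.2,"wx": 0,"wy": 0,"wz": 0,"hand": 1},{"x": 0,"y": 0,"z": -0.25,"wx": 0,"wy": 0,"wz": 0,"hand": 1},{"x": 0,"y": 0,"z": -0.2,"wx": 0,"wy": 0,"wz": 0,"hand": 1},{"x": 0,"y": 0.1,"z": -0.05,"wx": 0,"wy": 0,"wz": 0,"hand": 1},{"x": 0,"y": 0.24,"z": 0,"wx": 0,"wy": 0,"wz": 0,"hand": 1},{"x": 0,"y": 0.24,"z": 0,"wx": 0,"wy": 0,"wz": 0,"hand": 1},{"x": 0,"y": 0.24,"z": 0,"wx": 0,"wy": 0,"wz": 0,"hand": 1},{"x": 0,"y": 0.24,"z": 0,"wx": 0,"wy": 0,"wz": 0,"hand": 1},{"x": 0,"y": 0.24,"z": 0,"wx": 0,"wy": 0,"wz": 0,"hand": 1}]'

```text
time: 8.63
tool_pos: [0.5144, 0.1018, 0.1814]
tool_rot: [0.0, 0.994, 0.109, 0.0]
contact_force: [0.7, -0.2, -0.4]
gripper_width: 0.998
grasp_force: 0.0
```

```bash
python3 g.py .429 -.1405 .009 .22
```

```text
t 8.63 pos [0.5144 0.1018 0.1814] psi 0.2184 tilt [0.0006 0.    ] q0,q5 [0.05 1.41] w 0.998 gf 0.0 [ 0.7 -0.2 -0.4]
units x y z [-0.907  1.453  1.149] wz -0.002
```

send_rows --rows '[{"x": -0.113,"y": 0.182,"z": 0,"wx": 0,"wy": 0,"wz": 0,"hand": 1},{"x": -0.113,"y": 0.182,"z": 0,"wx": 0,"wy": 0,"wz": 0,"hand": 1},{"x": -0.113,"y": 0.182,"z": 0,"wx": 0,"wy": 0,"wz": 0,"hand": 1},{"x": -0.113,"y": 0.182,"z": 0,"wx": 0,"wy": 0,"wz": 0,"hand": 1},{"x": -0.113,"y": 0.182,"z": 0,"wx": 0,"wy": 0,"wz": 0,"hand": 1},{"x": -0.113,"y": 0.182,"z": 0,"wx": 0,"wy": 0,"wz": 0,"hand": 1},{"x": -0.113,"y": 0.182,"z": 0,"wx": 0,"wy": 0,"wz": 0,"hand": 1},{"x": -0.116,"y": 0.179,"z": 0,"wx": 0,"wy": 0,"wz": 0,"hand": 1},{"x": 0,"y": 0,"z": 0.2,"wx": 0,"wy": 0,"wz": 0,"hand": 1},{"x": 0,"y": 0,"z": 0.2,"wx": 0,"wy": 0,"wz": 0,"hand": 1}]'

```text
time: 9.47
tool_pos: [0.43, -0.1416, 0.1232]
tool_rot: [0.002, 0.994, 0.107, 0.003]
contact_force: [-0.2, -0.2, -1.3]
gripper_width: 0.998
grasp_force: 0.0
```

send_rows --rows '[{"x": 0,"y": 0,"z": 0.15,"wx": 0,"wy": 0,"wz": 0,"hand": 1},{"x": 0,"y": 0,"z": 0.1,"wx": 0,"wy": 0,"wz": 0,"hand": 1},{"x": 0,"y": 0,"z": 0,"wx": 0,"wy": 0,"wz": 0,"hand": 1},{"x": 0,"y": 0,"z": 0,"wx": 0,"wy": 0,"wz": 0,"hand": 1},{"x": 0,"y": 0,"z": 0,"wx": 0,"wy": 0,"wz": 0,"hand": 1},{"x": 0,"y": 0,"z": 0,"wx": 0,"wy": 0,"wz": 0,"hand": 1},{"x": 0,"y": 0,"z": 0,"wx": 0,"wy": 0,"wz": 0,"hand": 1},{"x": 0,"y": 0,"z": 0,"wx": 0,"wy": 0,"wz": 0,"hand": 1},{"x": 0,"y": 0,"z": 0,"wx": 0,"wy": 0,"wz": 0,"hand": 1},{"x": 0,"y": 0,"z": 0,"wx": 0,"wy": 0,"wz": 0,"hand": 1}]'

```text
time: 10.3
tool_pos: [0.4289, -0.139, 0.0841]
tool_rot: [0.0, 0.994, 0.109, 0.0]
contact_force: [-0.6, 0.4, -0.7]
gripper_width: 1.0
grasp_force: 0.0
```

```bash
python3 g.py .429 -.1405 .009 .22
```

```text
t 10.30 pos [ 0.4289 -0.139   0.0841] psi 0.2181 tilt [ 0.0007 -0.0004] q0,q5 [-0.48  0.87] w 1.000 gf 0.0 [-0.6  0.4 -0.7]
units x y z [-0.002  0.01   0.501] wz -0.002
```

send_rows --rows '[{"x": -0.002,"y": 0.01,"z": 0.1,"wx": 0,"wy": 0,"wz": -0.002,"hand": 1},{"x": 0,"y": 0,"z": 0.15,"wx": 0,"wy": 0,"wz": 0,"hand": 1},{"x": 0,"y": 0,"z": 0.13,"wx": 0,"wy": 0,"wz": 0,"hand": 1},{"x": 0,"y": 0,"z": 0.08,"wx": 0,"wy": 0,"wz": 0,"hand": 1},{"x": 0,"y": 0,"z": 0.04,"wx": 0,"wy": 0,"wz": 0,"hand": 1},{"x": 0,"y": 0,"z": 0,"wx": 0,"wy": 0,"wz": 0,"hand": 1},{"x": 0,"y": 0,"z": 0,"wx": 0,"wy": 0,"wz": 0,"hand": 1},{"x": 0,"y": 0,"z": 0,"wx": 0,"wy": 0,"wz": 0,"hand": 1},{"x": 0,"y": 0,"z": 0,"wx": 0,"wy": 0,"wz": 0,"hand": -1},{"x": 0,"y": 0,"z": 0,"wx": 0,"wy": 0,"wz": 0,"hand": -1}]'

```text
time: 11.13
tool_pos: [0.4295, -0.1408, 0.0098]
tool_rot: [0.001, 0.994, 0.11, 0.001]
contact_force: [-0.0, -1.2, 0.3]
gripper_width: 0.746
grasp_force: 0.1
```

send_rows --rows '[{"x": 0,"y": 0,"z": 0,"wx": 0,"wy": 0,"wz": 0,"hand": -1},{"x": 0,"y": 0,"z": 0,"wx": 0,"wy": 0,"wz": 0,"hand": -1},{"x": 0,"y": 0,"z": 0,"wx": 0,"wy": 0,"wz": 0,"hand": -1},{"x": 0,"y": 0,"z": 0,"wx": 0,"wy": 0,"wz": 0,"hand": -1},{"x": 0,"y": 0,"z": 0,"wx": 0,"wy": 0,"wz": 0,"hand": -1},{"x": 0,"y": 0,"z": 0,"wx": 0,"wy": 0,"wz": 0,"hand": -1},{"x": 0,"y": 0,"z": 0,"wx": 0,"wy": 0,"wz": 0,"hand": -1},{"x": 0,"y": 0,"z": 0,"wx": 0,"wy": 0,"wz": 0,"hand": -1},{"x": 0,"y": 0,"z": 0,"wx": 0,"wy": 0,"wz": 0,"hand": -1},{"x": 0,"y": 0,"z": 0,"wx": 0,"wy": 0,"wz": 0,"hand": -1}]'

```text
time: 11.97
tool_pos: [0.43, -0.141, 0.0102]
tool_rot: [0.001, 0.994, 0.11, 0.001]
contact_force: [-0.5, 0.5, 6.0]
gripper_width: 0.707
grasp_force: 65.6
```

```bash
python3 g.py .5225 .0694 .12 .22
```

```text
t 11.97 pos [ 0.43   -0.141   0.0102] psi 0.2196 tilt [ 0.0024 -0.001 ] q0,q5 [-0.48  0.87] w 0.707 gf 65.6 [-0.5  0.5  6. ]
units x y z [ 0.909 -1.233 -0.732] wz -0.001
```

send_rows --rows '[{"x": 0,"y": 0,"z": -0.1,"wx": 0,"wy": 0,"wz": 0,"hand": -1},{"x": 0,"y": 0,"z": -0.2,"wx": 0,"wy": 0,"wz": 0,"hand": -1},{"x": 0,"y": 0,"z": -0.2,"wx": 0,"wy": 0,"wz": 0,"hand": -1},{"x": 0,"y": 0,"z": -0.23,"wx": 0,"wy": 0,"wz": 0,"hand": -1},{"x": 0.1,"y": -0.133,"z": 0,"wx": 0,"wy": 0,"wz": 0,"hand": -1},{"x": 0.16,"y": -0.22,"z": 0,"wx": 0,"wy": 0,"wz": 0,"hand": -1},{"x": 0.16,"y": -0.22,"z": 0,"wx": 0,"wy": 0,"wz": 0,"hand": -1},{"x": 0.16,"y": -0.22,"z": 0,"wx": 0,"wy": 0,"wz": 0,"hand": -1},{"x": 0.16,"y": -0.22,"z": 0,"wx": 0,"wy": 0,"wz": 0,"hand": -1},{"x": 0.16,"y": -0.22,"z": 0,"wx": 0,"wy": 0,"wz": 0,"hand": -1}]'

```text
time: 12.8
tool_pos: [0.52, 0.0715, 0.1176]
tool_rot: [0.0, 0.994, 0.11, -0.0]
contact_force: [0.0, -1.3, -1.1]
gripper_width: 0.708
grasp_force: 65.5
```

send_rows --rows '[{"x": 0.009,"y": 0,"z": 0.1,"wx": 0,"wy": 0,"wz": 0,"hand": -1},{"x": 0,"y": 0,"z": 0.1,"wx": 0,"wy": 0,"wz": 0,"hand": -1},{"x": 0,"y": 0,"z": 0.1,"wx": 0,"wy": 0,"wz": 0,"hand": -1},{"x": 0,"y": 0,"z": 0.06,"wx": 0,"wy": 0,"wz": 0,"hand": -1},{"x": 0,"y": 0,"z": 0,"wx": 0,"wy": 0,"wz": 0,"hand": -1},{"x": 0,"y": 0,"z": 0,"wx": 0,"wy": 0,"wz": 0,"hand": -1},{"x": 0,"y": 0,"z": 0,"wx": 0,"wy": 0,"wz": 0,"hand": -1},{"x": 0,"y": 0,"z": 0,"wx": 0,"wy": 0,"wz": 0,"hand": -1},{"x": 0,"y": 0,"z": 0,"wx": 0,"wy": 0,"wz": 0,"hand": -1},{"x": 0,"y": 0,"z": 0,"wx": 0,"wy": 0,"wz": 0,"hand": -1}]'

```text
time: 13.63
tool_pos: [0.5221, 0.0697, 0.0651]
tool_rot: [0.0, 0.994, 0.109, 0.001]
contact_force: [-0.2, 0.0, -1.2]
gripper_width: 0.707
grasp_force: 65.7
```

```bash
python3 g.py .5225 .0694 .0455 .22
```

```text
t 13.63 pos [0.5221 0.0697 0.0651] psi 0.2193 tilt [0.0016 0.    ] q0,q5 [-0.01  1.34] w 0.707 gf 65.7 [-0.2  0.  -1.2]
units x y z [0.002 0.002 0.131] wz -0.001
```

send_rows --rows '[{"x": 0.003,"y": 0.002,"z": 0.05,"wx": 0,"wy": 0,"wz": 0,"hand": -1},{"x": 0,"y": 0,"z": 0.04,"wx": 0,"wy": 0,"wz": 0,"hand": -1},{"x": 0,"y": 0,"z": 0.02,"wx": 0,"wy": 0,"wz": 0,"hand": -1},{"x": 0,"y": 0,"z": 0.01,"wx": 0,"wy": 0,"wz": 0,"hand": -1},{"x": 0,"y": 0,"z": 0.005,"wx": 0,"wy": 0,"wz": 0,"hand": -1},{"x": 0,"y": 0,"z": 0.005,"wx": 0,"wy": 0,"wz": 0,"hand": -1},{"x": 0,"y": 0,"z": 0,"wx": 0,"wy": 0,"wz": 0,"hand": -1},{"x": 0,"y": 0,"z": 0,"wx": 0,"wy": 0,"wz": 0,"hand": -1},{"x": 0,"y": 0,"z": 0,"wx": 0,"wy": 0,"wz": 0,"hand": -1},{"x": 0,"y": 0,"z": 0,"wx": 0,"wy": 0,"wz": 0,"hand": -1}]'

```text
time: 14.47
tool_pos: [0.5222, 0.0696, 0.0452]
tool_rot: [-0.0, 0.994, 0.11, 0.0]
contact_force: [-4.2, -0.7, 5.4]
gripper_width: 0.703
grasp_force: 66.2
```

```bash
python3 g.py .5225 .0694 .0455 .22
```

```text
t 14.47 pos [0.5222 0.0696 0.0452] psi 0.2197 tilt [0.0003 0.0001] q0,q5 [-0.01  1.34] w 0.703 gf 66.2 [-4.2 -0.7  5.4]
units x y z [ 0.002  0.002 -0.002] wz -0.0
```

send_rows --rows '[{"x": 0,"y": 0,"z": 0,"wx": 0,"wy": 0,"wz": 0,"hand": 0.5},{"x": 0,"y": 0,"z": 0,"wx": 0,"wy": 0,"wz": 0,"hand": 0.7},{"x": 0,"y": 0,"z": 0,"wx": 0,"wy": 0,"wz": 0,"hand": 1},{"x": 0,"y": 0,"z": 0,"wx": 0,"wy": 0,"wz": 0,"hand": 1},{"x": 0,"y": 0,"z": 0,"wx": 0,"wy": 0,"wz": 0,"hand": 1},{"x": 0,"y": 0,"z": -0.1,"wx": 0,"wy": 0,"wz": 0,"hand": 1},{"x": 0,"y": 0,"z": -0.2,"wx": 0,"wy": 0,"wz": 0,"hand": 1},{"x": 0,"y": 0,"z": -0.2,"wx": 0,"wy": 0,"wz": 0,"hand": 1},{"x": 0,"y": 0,"z": -0.2,"wx": 0,"wy": 0,"wz": 0,"hand": 1},{"x": 0,"y": 0,"z": 0,"wx": 0,"wy": 0,"wz": 0,"hand": 1}]'

```text
time: 15.3
tool_pos: [0.5263, 0.0696, 0.1572]
tool_rot: [0.001, 0.994, 0.11, 0.006]
contact_force: [1.9, 0.5, 0.9]
gripper_width: 1.005
grasp_force: 0.0
```

```bash
python3 g.py .3815 -.3005 .006 .22
```

```text
t 15.30 pos [0.5263 0.0696 0.1572] psi 0.2197 tilt [ 0.0126 -0.0001] q0,q5 [-0.01  1.34] w 1.005 gf 0.0 [1.9 0.5 0.9]
units x y z [-1.492  2.195  0.996] wz -0.0
```

send_rows --rows '[{"x": -0.121,"y": 0.184,"z": 0,"wx": 0,"wy": 0,"wz": 0,"hand": 1},{"x": -0.121,"y": 0.184,"z": 0,"wx": 0,"wy": 0,"wz": 0,"hand": 1},{"x": -0.121,"y": 0.184,"z": 0,"wx": 0,"wy": 0,"wz": 0,"hand": 1},{"x": -0.121,"y": 0.184,"z": 0,"wx": 0,"wy": 0,"wz": 0,"hand": 1},{"x": -0.121,"y": 0.184,"z": 0,"wx": 0,"wy": 0,"wz": 0,"hand": 1},{"x": -0.121,"y": 0.184,"z": 0,"wx": 0,"wy": 0,"wz": 0,"hand": 1},{"x": -0.121,"y": 0.184,"z": 0,"wx": 0,"wy": 0,"wz": 0,"hand": 1},{"x": -0.121,"y": 0.184,"z": 0,"wx": 0,"wy": 0,"wz": 0,"hand": 1},{"x": -0.121,"y": 0.184,"z": 0,"wx": 0,"wy": 0,"wz": 0,"hand": 1},{"x": -0.121,"y": 0.184,"z": 0,"wx": 0,"wy": 0,"wz": 0,"hand": 1}]'

```text
time: 16.13
tool_pos: [0.4042, -0.2407, 0.1494]
tool_rot: [0.0, 0.994, 0.11, 0.0]
contact_force: [-0.3, 0.6, 0.7]
gripper_width: 0.999
grasp_force: 0.0
```

send_rows --rows '[{"x": -0.121,"y": 0.184,"z": 0,"wx": 0,"wy": 0,"wz": 0,"hand": 1},{"x": -0.121,"y": 0.18,"z": 0,"wx": 0,"wy": 0,"wz": 0,"hand": 1},{"x": 0,"y": 0,"z": 0.15,"wx": 0,"wy": 0,"wz": 0,"hand": 1},{"x": 0,"y": 0,"z": 0.2,"wx": 0,"wy": 0,"wz": 0,"hand": 1},{"x": 0,"y": 0,"z": 0.15,"wx": 0,"wy": 0,"wz": 0,"hand": 1},{"x": 0,"y": 0,"z": 0,"wx": 0,"wy": 0,"wz": 0,"hand": 1},{"x": 0,"y": 0,"z": 0,"wx": 0,"wy": 0,"wz": 0,"hand": 1},{"x": 0,"y": 0,"z": 0,"wx": 0,"wy": 0,"wz": 0,"hand": 1},{"x": 0,"y": 0,"z": 0,"wx": 0,"wy": 0,"wz": 0,"hand": 1},{"x": 0,"y": 0,"z": 0,"wx": 0,"wy": 0,"wz": 0,"hand": 1}]'

```text
time: 16.97
tool_pos: [0.3826, -0.3014, 0.0768]
tool_rot: [0.001, 0.994, 0.11, 0.001]
contact_force: [0.1, -0.0, -0.4]
gripper_width: 1.0
grasp_force: 0.0
```

```bash
python3 g.py .3815 -.3005 .006 .22
```

```text
t 16.97 pos [ 0.3826 -0.3014  0.0768] psi 0.2200 tilt [ 0.0025 -0.0027] q0,q5 [-0.82  0.53] w 1.000 gf 0.0 [ 0.1 -0.  -0.4]
units x y z [-0.007 -0.009  0.472] wz -0.0
```

send_rows --rows '[{"x": -0.005,"y": -0.006,"z": 0.12,"wx": 0,"wy": 0,"wz": 0,"hand": 1},{"x": 0,"y": 0,"z": 0.14,"wx": 0,"wy": 0,"wz": 0,"hand": 1},{"x": 0,"y": 0,"z": 0.12,"wx": 0,"wy": 0,"wz": 0,"hand": 1},{"x": 0,"y": 0,"z": 0.06,"wx": 0,"wy": 0,"wz": 0,"hand": 1},{"x": 0,"y": 0,"z": 0.03,"wx": 0,"wy": 0,"wz": 0,"hand": 1},{"x": 0,"y": 0,"z": 0,"wx": 0,"wy": 0,"wz": 0,"hand": 1},{"x": 0,"y": 0,"z": 0,"wx": 0,"wy": 0,"wz": 0,"hand": 1},{"x": 0,"y": 0,"z": 0,"wx": 0,"wy": 0,"wz": 0,"hand": 1},{"x": 0,"y": 0,"z": 0,"wx": 0,"wy": 0,"wz": 0,"hand": -1},{"x": 0,"y": 0,"z": 0,"wx": 0,"wy": 0,"wz": 0,"hand": -1}]'

```text
time: 17.8
tool_pos: [0.3811, -0.3004, 0.0052]
tool_rot: [0.001, 0.994, 0.11, 0.001]
contact_force: [-0.1, -0.2, 0.4]
gripper_width: 0.752
grasp_force: 0.0
```

send_rows --rows '[{"x": 0,"y": 0,"z": 0,"wx": 0,"wy": 0,"wz": 0,"hand": -1},{"x": 0,"y": 0,"z": 0,"wx": 0,"wy": 0,"wz": 0,"hand": -1},{"x": 0,"y": 0,"z": 0,"wx": 0,"wy": 0,"wz": 0,"hand": -1},{"x": 0,"y": 0,"z": 0,"wx": 0,"wy": 0,"wz": 0,"hand": -1},{"x": 0,"y": 0,"z": 0,"wx": 0,"wy": 0,"wz": 0,"hand": -1},{"x": 0,"y": 0,"z": 0,"wx": 0,"wy": 0,"wz": 0,"hand": -1},{"x": 0,"y": 0,"z": 0,"wx": 0,"wy": 0,"wz": 0,"hand": -1},{"x": 0,"y": 0,"z": 0,"wx": 0,"wy": 0,"wz": 0,"hand": -1},{"x": 0,"y": 0,"z": 0,"wx": 0,"wy": 0,"wz": 0,"hand": -1},{"x": 0,"y": 0,"z": 0,"wx": 0,"wy": 0,"wz": 0,"hand": -1}]'

```text
time: 18.63
tool_pos: [0.3811, -0.3003, 0.005]
tool_rot: [0.001, 0.994, 0.11, 0.0]
contact_force: [0.1, 0.5, 5.1]
gripper_width: 0.474
grasp_force: 60.8
```

```bash
python3 g.py .5225 .0694 .156 .22; python3 - <<'E'
from plant import *
import cv2
cv2.imwrite("pics/top2.png",grab_frame("top"))
from h import crop
crop("pics/top2.png","pics/t2c.png",115,155,185,130,4)
E
```

```text
t 18.63 pos [ 0.3811 -0.3003  0.005 ] psi 0.2196 tilt [ 0.0009 -0.001 ] q0,q5 [-0.82  0.53] w 0.474 gf 60.8 [0.1 0.5 5.1]
units x y z [ 1.458 -2.199 -1.008] wz -0.0
```

View pics/t2c.png

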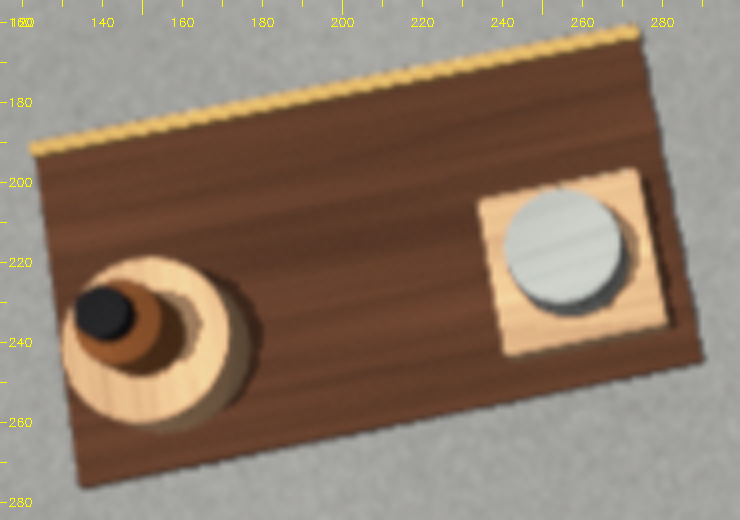

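```bash
python3 - <<'E'
from h import *
T=calibration("top")
print(onz(T,(140.5,232.75),.117),onz(T,(255.25,216.25),.075))
E
```

```text
[0.47315065 0.29174292 0.117     ] [0.52109173 0.06898202 0.075     ]
```

send_rows --rows '[{"x": 0,"y": 0,"z": -0.1,"wx": 0,"wy": 0,"wz": 0,"hand": -1},{"x": 0,"y": 0,"z": -0.2,"wx": 0,"wy": 0,"wz": 0,"hand": -1},{"x": 0,"y": 0,"z": -0.25,"wx": 0,"wy": 0,"wz": 0,"hand": -1},{"x": 0,"y": 0,"z": -0.25,"wx": 0,"wy": 0,"wz": 0,"hand": -1},{"x": 0,"y": 0,"z": -0.2,"wx": 0,"wy": 0,"wz": 0,"hand": -1},{"x": 0.07,"y": -0.1,"z": 0,"wx": 0,"wy": 0,"wz": 0,"hand": -1},{"x": 0.12,"y": -0.18,"z": 0,"wx": 0,"wy": 0,"wz": 0,"hand": -1},{"x": 0.12,"y": -0.18,"z": 0,"wx": 0,"wy": 0,"wz": 0,"hand": -1},{"x": 0.12,"y": -0.18,"z": 0,"wx": 0,"wy": 0,"wz": 0,"hand": -1},{"x": 0.12,"y": -0.18,"z": 0,"wx": 0,"wy": 0,"wz": 0,"hand": -1}]'

```text
time: 19.52
tool_pos: [0.4339, -0.1602, 0.1533]
tool_rot: [-0.0, 0.994, 0.109, -0.001]
contact_force: [-0.0, -1.6, -0.1]
gripper_width: 0.472
grasp_force: 60.6
```

send_rows --rows '[{"x": 0.12,"y": -0.18,"z": 0,"wx": 0,"wy": 0,"wz": 0,"hand": -1},{"x": 0.12,"y": -0.18,"z": 0,"wx": 0,"wy": 0,"wz": 0,"hand": -1},{"x": 0.12,"y": -0.18,"z": 0,"wx": 0,"wy": 0,"wz": 0,"hand": -1},{"x": 0.12,"y": -0.18,"z": 0,"wx": 0,"wy": 0,"wz": 0,"hand": -1},{"x": 0.12,"y": -0.18,"z": 0,"wx": 0,"wy": 0,"wz": 0,"hand": -1},{"x": 0.12,"y": -0.18,"z": 0,"wx": 0,"wy": 0,"wz": 0,"hand": -1},{"x": 0.12,"y": -0.18,"z": 0,"wx": 0,"wy": 0,"wz": 0,"hand": -1},{"x": 0.07,"y": -0.12,"z": 0,"wx": 0,"wy": 0,"wz": 0,"hand": -1},{"x": 0,"y": 0,"z": 0,"wx": 0,"wy": 0,"wz": 0,"hand": -1},{"x": 0,"y": 0,"z": 0,"wx": 0,"wy": 0,"wz": 0,"hand": -1}]'

```text
time: 20.35
tool_pos: [0.5218, 0.0707, 0.1531]
tool_rot: [0.0, 0.994, 0.111, -0.001]
contact_force: [-0.4, -1.1, -0.2]
gripper_width: 0.475
grasp_force: 60.7
```

```bash
python3 g.py .522 .0695 .0815 .22
```

```text
t 20.35 pos [0.5218 0.0707 0.1531] psi 0.2219 tilt [-0.0021 -0.0004] q0,q5 [-0.01  1.34] w 0.475 gf 60.7 [-0.4 -1.1 -0.2]
units x y z [0.001 0.008 0.477] wz 0.002
```

send_rows --rows '[{"x": 0,"y": 0.003,"z": 0.08,"wx": 0,"wy": 0,"wz": 0,"hand": -1},{"x": 0,"y": 0,"z": 0.1,"wx": 0,"wy": 0,"wz": 0,"hand": -1},{"x": 0,"y": 0,"z": 0.1,"wx": 0,"wy": 0,"wz": 0,"hand": -1},{"x": 0,"y": 0,"z": 0.08,"wx": 0,"wy": 0,"wz": 0,"hand": -1},{"x": 0,"y": 0,"z": 0.05,"wx": 0,"wy": 0,"wz": 0,"hand": -1},{"x": 0,"y": 0,"z": 0.03,"wx": 0,"wy": 0,"wz": 0,"hand": -1},{"x": 0,"y": 0,"z": 0,"wx": 0,"wy": 0,"wz": 0,"hand": -1},{"x": 0,"y": 0,"z": 0,"wx": 0,"wy": 0,"wz": 0,"hand": -1},{"x": 0,"y": 0,"z": 0,"wx": 0,"wy": 0,"wz": 0,"hand": -1},{"x": 0,"y": 0,"z": 0,"wx": 0,"wy": 0,"wz": 0,"hand": -1}]'

```text
time: 21.18
tool_pos: [0.5233, 0.0695, 0.0892]
tool_rot: [0.0, 0.994, 0.11, 0.001]
contact_force: [-0.2, 0.3, -0.7]
gripper_width: 0.474
grasp_force: 60.7
```

```bash
python3 g.py .522 .0695 .0805 .22
```

```text
t 21.18 pos [0.5233 0.0695 0.0892] psi 0.2196 tilt [ 0.0019 -0.    ] q0,q5 [-0.01  1.34] w 0.474 gf 60.7 [-0.2  0.3 -0.7]
units x y z [-0.008 -0.002  0.058] wz -0.0
```

send_rows --rows '[{"x": -0.006,"y": 0,"z": 0.03,"wx": 0,"wy": 0,"wz": 0,"hand": -1},{"x": 0,"y": 0,"z": 0.02,"wx": 0,"wy": 0,"wz": 0,"hand": -1},{"x": 0,"y": 0,"z": 0.008,"wx": 0,"wy": 0,"wz": 0,"hand": -1},{"x": 0,"y": 0,"z": 0,"wx": 0,"wy": 0,"wz": 0,"hand": -1},{"x": 0,"y": 0,"z": 0,"wx": 0,"wy": 0,"wz": 0,"hand": -1},{"x": 0,"y": 0,"z": 0,"wx": 0,"wy": 0,"wz": 0,"hand": -1},{"x": 0,"y": 0,"z": 0,"wx": 0,"wy": 0,"wz": 0,"hand": -1},{"x": 0,"y": 0,"z": 0,"wx": 0,"wy": 0,"wz": 0,"hand": -1},{"x": 0,"y": 0,"z": 0,"wx": 0,"wy": 0,"wz": 0,"hand": -1},{"x": 0,"y": 0,"z": 0,"wx": 0,"wy": 0,"wz": 0,"hand": -1}]'

```text
time: 22.02
tool_pos: [0.5217, 0.0694, 0.08]
tool_rot: [-0.0, 0.994, 0.11, -0.0]
contact_force: [-2.1, -0.6, 5.6]
gripper_width: 0.473
grasp_force: 61.1
```

```bash
python3 g.py .522 .0695 .0802 .22
```

```text
t 22.02 pos [0.5217 0.0694 0.08  ] psi 0.2197 tilt [-0.0001  0.    ] q0,q5 [-0.01  1.34] w 0.473 gf 61.1 [-2.1 -0.6  5.6]
units x y z [ 0.002 -0.    -0.002] wz -0.0
```

send_rows --rows '[{"x": 0,"y": 0,"z": 0,"wx": 0,"wy": 0,"wz": 0,"hand": 0},{"x": 0,"y": 0,"z": 0,"wx": 0,"wy": 0,"wz": 0,"hand": 0.2},{"x": 0,"y": 0,"z": 0,"wx": 0,"wy": 0,"wz": 0,"hand": 0.6},{"x": 0,"y": 0,"z": 0,"wx": 0,"wy": 0,"wz": 0,"hand": 1},{"x": 0,"y": 0,"z": 0,"wx": 0,"wy": 0,"wz": 0,"hand": 1},{"x": 0,"y": 0,"z": -0.1,"wx": 0,"wy": 0,"wz": 0,"hand": 1},{"x": 0,"y": 0,"z": -0.2,"wx": 0,"wy": 0,"wz": 0,"hand": 1},{"x": 0,"y": 0,"z": -0.2,"wx": 0,"wy": 0,"wz": -0.1,"hand": 1},{"x": 0,"y": 0,"z": -0.2,"wx": 0,"wy": 0,"wz": -0.15,"hand": 1},{"x": 0,"y": 0,"z": -0.2,"wx": 0,"wy": 0,"wz": -0.15,"hand": 1}]'

```text
time: 22.85
tool_pos: [0.5214, 0.0693, 0.2157]
tool_rot: [-0.0, 0.964, 0.266, -0.0]
contact_force: [0.8, -0.5, -0.8]
gripper_width: 0.999
grasp_force: 0.0
```

send_rows --rows '[{"x": 0,"y": 0,"z": 0,"wx": 0,"wy": 0,"wz": -0.15,"hand": 1},{"x": 0,"y": 0,"z": 0,"wx": 0,"wy": 0,"wz": -0.15,"hand": 1},{"x": 0,"y": 0,"z": 0,"wx": 0,"wy": 0,"wz": -0.15,"hand": 1},{"x": 0,"y": 0,"z": 0,"wx": 0,"wy": 0,"wz": -0.15,"hand": 1},{"x": 0,"y": 0,"z": 0,"wx": 0,"wy": 0,"wz": -0.15,"hand": 1},{"x": 0,"y": 0,"z": 0,"wx": 0,"wy": 0,"wz": -0.15,"hand": 1},{"x": 0,"y": 0,"z": 0,"wx": 0,"wy": 0,"wz": -0.15,"hand": 1},{"x": 0,"y": 0,"z": 0,"wx": 0,"wy": 0,"wz": -0.15,"hand": 1},{"x": 0,"y": 0,"z": 0,"wx": 0,"wy": 0,"wz": -0.15,"hand": 1},{"x": 0,"y": 0,"z": 0,"wx": 0,"wy": 0,"wz": -0.15,"hand": 1}]'

```text
time: 23.68
tool_pos: [0.5216, 0.0693, 0.2143]
tool_rot: [-0.0, 0.653, 0.757, -0.0]
contact_force: [-0.3, -0.5, 0.4]
gripper_width: 1.0
grasp_force: 0.0
```

```bash
python3 g.py .541 -.390 .22 1.79
```

```text
t 23.68 pos [0.5216 0.0693 0.2143] psi 1.7176 tilt [-0.0001  0.    ] q0,q5 [-0.01 -0.16] w 1.000 gf 0.0 [-0.3 -0.5  0.4]
units x y z [-3.048 -0.32  -0.038] wz -0.092
```

send_rows --rows '[{"x": 0,"y": 0,"z": 0,"wx": 0,"wy": 0,"wz": -0.1,"hand": 1},{"x": -0.2,"y": -0.035,"z": 0,"wx": 0,"wy": 0,"wz": 0,"hand": 1},{"x": -0.24,"y": -0.043,"z": 0,"wx": 0,"wy": 0,"wz": 0,"hand": 1},{"x": -0.24,"y": -0.043,"z": 0,"wx": 0,"wy": 0,"wz": 0,"hand": 1},{"x": -0.24,"y": -0.043,"z": 0,"wx": 0,"wy": 0,"wz": 0,"hand": 1},{"x": -0.24,"y": -0.043,"z": 0,"wx": 0,"wy": 0,"wz": 0,"hand": 1},{"x": -0.24,"y": -0.043,"z": 0,"wx": 0,"wy": 0,"wz": 0,"hand": 1},{"x": -0.24,"y": -0.043,"z": 0,"wx": 0,"wy": 0,"wz": 0,"hand": 1},{"x": -0.24,"y": -0.043,"z": 0,"wx": 0,"wy": 0,"wz": 0,"hand": 1},{"x": -0.24,"y": -0.043,"z": 0,"wx": 0,"wy": 0,"wz": 0,"hand": 1}]'

```text
time: 24.52
tool_pos: [0.5351, -0.2553, 0.2144]
tool_rot: [0.0, 0.625, 0.78, 0.0]
contact_force: [0.9, 0.1, -0.2]
gripper_width: 0.998
grasp_force: 0.0
```

send_rows --rows '[{"x": -0.24,"y": -0.043,"z": 0,"wx": 0,"wy": 0,"wz": 0,"hand": 1},{"x": -0.24,"y": -0.043,"z": 0,"wx": 0,"wy": 0,"wz": 0,"hand": 1},{"x": -0.24,"y": -0.043,"z": 0,"wx": 0,"wy": 0,"wz": 0,"hand": 1},{"x": -0.17,"y": -0.03,"z": 0,"wx": 0,"wy": 0,"wz": 0,"hand": 1},{"x": 0,"y": 0,"z": 0.15,"wx": 0,"wy": 0,"wz": 0,"hand": 1},{"x": 0,"y": 0,"z": 0.2,"wx": 0,"wy": 0,"wz": 0,"hand": 1},{"x": 0,"y": 0,"z": 0.1,"wx": 0,"wy": 0,"wz": 0,"hand": 1},{"x": 0,"y": 0,"z": 0,"wx": 0,"wy": 0,"wz": 0,"hand": 1},{"x": 0,"y": 0,"z": 0,"wx": 0,"wy": 0,"wz": 0,"hand": 1},{"x": 0,"y": 0,"z": 0,"wx": 0,"wy": 0,"wz": 0,"hand": 1}]'

```text
time: 25.35
tool_pos: [0.542, -0.389, 0.1486]
tool_rot: [0.001, 0.625, 0.781, -0.0]
contact_force: [-0.0, -0.7, 1.4]
gripper_width: 0.996
grasp_force: 0.0
```

```bash
python3 g.py .541 -.390 .04 1.79;python3 - <<'E'
from plant import *
import cv2
cv2.imwrite("pics/w3.png",grab_frame("wrist"))
E
```

```text
t 25.35 pos [ 0.542  -0.389   0.1486] psi 1.7910 tilt [ 0.0015 -0.0014] q0,q5 [-0.73 -0.95] w 0.996 gf 0.0 [-0.  -0.7  1.4]
units x y z [-0.004 -0.009  0.724] wz 0.001
```

View pics/w3.png

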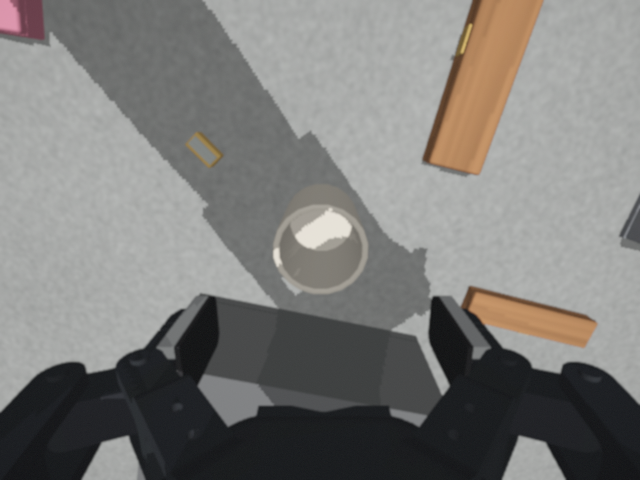

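```bash
python3 - <<'E'
from h import *
W=calibration("wrist");T=calibration("top")
print("floor edge",onz(W,(210,296),0),onz(W,(410,334),0),onz(T,(502,165),0),onz(T,(506,258),0))
for z in(.04,.06,.08,.1): print(z,onz(W,(200,375),z),onz(W,(440,413),z),onz(T,(518,160),z))
print("pot",onz(W,(321,249),.08)); print("cam",-W["R"].T@W["t"])
E
```

```text
floor edge [ 0.46026209 -0.48222818  0.        ] [ 0.64529733 -0.48056249  0.        ] [ 0.670482   -0.48645545  0.        ] [ 0.45247933 -0.48288809  0.        ]
0.04 [ 0.47060386 -0.5330624   0.04      ] [ 0.67629651 -0.52691605  0.04      ] [ 0.6681435  -0.50766102  0.04      ]
0.06 [ 0.47505433 -0.51585545  0.06      ] [ 0.66430747 -0.51020033  0.06      ] [ 0.66057573 -0.49934667  0.06      ]
0.08 [ 0.4795048  -0.49864849  0.08      ] [ 0.65231843 -0.4934846   0.08      ] [ 0.65300796 -0.49103233  0.08      ]
0.1 [ 0.48395527 -0.48144153  0.1       ] [ 0.6403294  -0.47676888  0.1       ] [ 0.64544019 -0.48271799  0.1       ]
pot [ 0.54138625 -0.38993864  0.08      ]
cam [ 0.52628855 -0.3177673   0.29024191]
```

send_rows --rows '[{"x": 0,"y": -0.004,"z": 0.12,"wx": 0,"wy": 0,"wz": 0,"hand": 1},{"x": 0,"y": 0,"z": 0.17,"wx": 0,"wy": 0,"wz": 0,"hand": 1},{"x": 0,"y": 0,"z": 0.17,"wx": 0,"wy": 0,"wz": 0,"hand": 1},{"x": 0,"y": 0,"z": 0.14,"wx": 0,"wy": 0,"wz": 0,"hand": 1},{"x": 0,"y": 0,"z": 0.08,"wx": 0,"wy": 0,"wz": 0,"hand": 1},{"x": 0,"y": 0,"z": 0.04,"wx": 0,"wy": 0,"wz": 0,"hand": 1},{"x": 0,"y": 0,"z": 0,"wx": 0,"wy": 0,"wz": 0,"hand": 1},{"x": 0,"y": 0,"z": 0,"wx": 0,"wy": 0,"wz": 0,"hand": 1},{"x": 0,"y": 0,"z": 0,"wx": 0,"wy": 0,"wz": 0,"hand": -1},{"x": 0,"y": 0,"z": 0,"wx": 0,"wy": 0,"wz": 0,"hand": -1}]'

```text
time: 26.23
tool_pos: [0.5417, -0.39, 0.0411]
tool_rot: [0.002, 0.625, 0.78, -0.0]
contact_force: [-1.0, -0.2, -0.0]
gripper_width: 0.749
grasp_force: 0.0
```

send_rows --rows '[{"x": 0,"y": 0,"z": 0,"wx": 0,"wy": 0,"wz": 0,"hand": -1},{"x": 0,"y": 0,"z": 0,"wx": 0,"wy": 0,"wz": 0,"hand": -1},{"x": 0,"y": 0,"z": 0,"wx": 0,"wy": 0,"wz": 0,"hand": -1},{"x": 0,"y": 0,"z": 0,"wx": 0,"wy": 0,"wz": 0,"hand": -1},{"x": 0,"y": 0,"z": 0,"wx": 0,"wy": 0,"wz": 0,"hand": -1},{"x": 0,"y": 0,"z": 0,"wx": 0,"wy": 0,"wz": 0,"hand": -1},{"x": 0,"y": 0,"z": 0,"wx": 0,"wy": 0,"wz": 0,"hand": -1},{"x": 0,"y": 0,"z": 0,"wx": 0,"wy": 0,"wz": 0,"hand": -1},{"x": 0,"y": 0,"z": 0,"wx": 0,"wy": 0,"wz": 0,"hand": -1},{"x": 0,"y": 0,"z": 0,"wx": 0,"wy": 0,"wz": 0,"hand": -1}]'

```text
time: 27.07
tool_pos: [0.5418, -0.3903, 0.0415]
tool_rot: [0.002, 0.625, 0.78, -0.0]
contact_force: [-0.9, -0.7, 5.4]
gripper_width: 0.693
grasp_force: 65.2
```

```bash
python3 g.py .4975 .1817 .2 1.79
```

```text
t 27.07 pos [ 0.5418 -0.3903  0.0415] psi 1.7903 tilt [ 0.0029 -0.0028] q0,q5 [-0.74 -0.95] w 0.693 gf 65.2 [-0.9 -0.7  5.4]
units x y z [ 3.783  0.544 -1.068] wz 0.0
```

send_rows --rows '[{"x": 0,"y": 0,"z": -0.1,"wx": 0,"wy": 0,"wz": 0,"hand": -1},{"x": 0,"y": 0,"z": -0.2,"wx": 0,"wy": 0,"wz": 0,"hand": -1},{"x": 0,"y": 0,"z": -0.25,"wx": 0,"wy": 0,"wz": 0,"hand": -1},{"x": 0,"y": 0,"z": -0.25,"wx": 0,"wy": 0,"wz": 0,"hand": -1},{"x": 0,"y": 0,"z": -0.2,"wx": 0,"wy": 0,"wz": 0,"hand": -1},{"x": 0.1,"y": 0.014,"z": -0.1,"wx": 0,"wy": 0,"wz": 0,"hand": -1},{"x": 0.2,"y": 0.03,"z": 0,"wx": 0,"wy": 0,"wz": 0,"hand": -1},{"x": 0.24,"y": 0.034,"z": 0,"wx": 0,"wy": 0,"wz": 0,"hand": -1},{"x": 0.24,"y": 0.034,"z": 0,"wx": 0,"wy": 0,"wz": 0,"hand": -1},{"x": 0.24,"y": 0.034,"z": 0,"wx": 0,"wy": 0,"wz": 0,"hand": -1}]'

```text
time: 27.9
tool_pos: [0.5278, -0.2332, 0.2041]
tool_rot: [-0.0, 0.626, 0.78, 0.0]
contact_force: [-0.1, 0.2, -1.5]
gripper_width: 0.689
grasp_force: 65.1
```

send_rows --rows '[{"x": 0.24,"y": 0.034,"z": 0,"wx": 0,"wy": 0,"wz": 0,"hand": -1},{"x": 0.24,"y": 0.034,"z": 0,"wx": 0,"wy": 0,"wz": 0,"hand": -1},{"x": 0.24,"y": 0.034,"z": 0,"wx": 0,"wy": 0,"wz": 0,"hand": -1},{"x": 0.24,"y": 0.034,"z": 0,"wx": 0,"wy": 0,"wz": 0,"hand": -1},{"x": 0.24,"y": 0.034,"z": 0,"wx": 0,"wy": 0,"wz": 0,"hand": -1},{"x": 0.24,"y": 0.034,"z": 0,"wx": 0,"wy": 0,"wz": 0,"hand": -1},{"x": 0.24,"y": 0.034,"z": 0,"wx": 0,"wy": 0,"wz": 0,"hand": -1},{"x": 0.24,"y": 0.034,"z": 0,"wx": 0,"wy": 0,"wz": 0,"hand": -1},{"x": 0.24,"y": 0.034,"z": 0,"wx": 0,"wy": 0,"wz": 0,"hand": -1},{"x": 0.24,"y": 0.034,"z": 0,"wx": 0,"wy": 0,"wz": 0,"hand": -1}]'

```text
time: 28.73
tool_pos: [0.4989, 0.1293, 0.2042]
tool_rot: [-0.0, 0.625, 0.78, -0.0]
contact_force: [1.6, -0.7, -1.8]
gripper_width: 0.691
grasp_force: 65.1
```

send_rows --rows '[{"x": 0.24,"y": 0.034,"z": 0,"wx": 0,"wy": 0,"wz": 0,"hand": -1},{"x": 0.12,"y": 0.02,"z": 0,"wx": 0,"wy": 0,"wz": 0,"hand": -1},{"x": 0,"y": 0,"z": 0,"wx": 0,"wy": 0,"wz": 0,"hand": -1},{"x": 0,"y": 0,"z": 0,"wx": 0,"wy": 0,"wz": 0,"hand": -1},{"x": 0,"y": 0,"z": 0,"wx": 0,"wy": 0,"wz": 0,"hand": -1},{"x": 0,"y": 0,"z": 0,"wx": 0,"wy": 0,"wz": 0,"hand": -1},{"x": 0,"y": 0,"z": 0,"wx": 0,"wy": 0,"wz": 0,"hand": -1},{"x": 0,"y": 0,"z": 0,"wx": 0,"wy": 0,"wz": 0,"hand": -1},{"x": 0,"y": 0,"z": 0,"wx": 0,"wy": 0,"wz": 0,"hand": -1},{"x": 0,"y": 0,"z": 0,"wx": 0,"wy": 0,"wz": 0,"hand": -1}]'

```text
time: 29.57
tool_pos: [0.4963, 0.1815, 0.204]
tool_rot: [0.0, 0.626, 0.78, -0.0]
contact_force: [-0.5, 0.5, -1.5]
gripper_width: 0.687
grasp_force: 65.1
```

```bash
python3 g.py .4975 .1817 .052 1.79
```

```text
t 29.57 pos [0.4963 0.1815 0.204 ] psi 1.7895 tilt [ 0. -0.] q0,q5 [ 0.21 -0.01] w 0.687 gf 65.1 [-0.5  0.5 -1.5]
units x y z [-1.000e-03  8.000e-03  1.014e+00] wz -0.001
```

send_rows --rows '[{"x": 0,"y": 0.008,"z": 0.1,"wx": 0,"wy": 0,"wz": 0,"hand": -1},{"x": 0,"y": 0,"z": 0.15,"wx": 0,"wy": 0,"wz": 0,"hand": -1},{"x": 0,"y": 0,"z": 0.17,"wx": 0,"wy": 0,"wz": 0,"hand": -1},{"x": 0,"y": 0,"z": 0.17,"wx": 0,"wy": 0,"wz": 0,"hand": -1},{"x": 0,"y": 0,"z": 0.15,"wx": 0,"wy": 0,"wz": 0,"hand": -1},{"x": 0,"y": 0,"z": 0.1,"wx": 0,"wy": 0,"wz": 0,"hand": -1},{"x": 0,"y": 0,"z": 0.08,"wx": 0,"wy": 0,"wz": 0,"hand": -1},{"x": 0,"y": 0,"z": 0.04,"wx": 0,"wy": 0,"wz": 0,"hand": -1},{"x": 0,"y": 0,"z": 0,"wx": 0,"wy": 0,"wz": 0,"hand": -1},{"x": 0,"y": 0,"z": 0,"wx": 0,"wy": 0,"wz": 0,"hand": -1}]'

```text
time: 30.4
tool_pos: [0.4979, 0.1823, 0.0606]
tool_rot: [0.0, 0.625, 0.78, 0.0]
contact_force: [1.6, 1.1, -1.6]
gripper_width: 0.692
grasp_force: 65.1
```

send_rows --rows '[{"x": 0,"y": 0,"z": 0,"wx": 0,"wy": 0,"wz": 0,"hand": -1},{"x": 0,"y": 0,"z": 0,"wx": 0,"wy": 0,"wz": 0,"hand": -1},{"x": 0,"y": 0,"z": 0,"wx": 0,"wy": 0,"wz": 0,"hand": -1},{"x": 0,"y": 0,"z": 0,"wx": 0,"wy": 0,"wz": 0,"hand": -1},{"x": 0,"y": 0,"z": 0,"wx": 0,"wy": 0,"wz": 0,"hand": -1},{"x": 0,"y": 0,"z": 0,"wx": 0,"wy": 0,"wz": 0,"hand": -1},{"x": 0,"y": 0,"z": 0,"wx": 0,"wy": 0,"wz": 0,"hand": -1},{"x": 0,"y": 0,"z": 0,"wx": 0,"wy": 0,"wz": 0,"hand": -1},{"x": 0,"y": 0,"z": 0,"wx": 0,"wy": 0,"wz": 0,"hand": -1},{"x": 0,"y": 0,"z": 0,"wx": 0,"wy": 0,"wz": 0,"hand": -1}]'

```text
time: 31.23
tool_pos: [0.4973, 0.1823, 0.0599]
tool_rot: [-0.0, 0.625, 0.78, -0.0]
contact_force: [0.1, 0.9, -0.9]
gripper_width: 0.691
grasp_force: 65.1
```

```bash
python3 g.py .4975 .1817 .0515 1.79
```

```text
t 31.23 pos [0.4973 0.1823 0.0599] psi 1.7904 tilt [-0.0001 -0.    ] q0,q5 [ 0.21 -0.01] w 0.691 gf 65.1 [ 0.1  0.9 -0.9]
units x y z [-0.004  0.001  0.056] wz 0.001
```

send_rows --rows '[{"x": -0.002,"y": 0,"z": 0.025,"wx": 0,"wy": 0,"wz": 0,"hand": -1},{"x": 0,"y": 0,"z": 0.015,"wx": 0,"wy": 0,"wz": 0,"hand": -1},{"x": 0,"y": 0,"z": 0.01,"wx": 0,"wy": 0,"wz": 0,"hand": -1},{"x": 0,"y": 0,"z": 0.006,"wx": 0,"wy": 0,"wz": 0,"hand": -1},{"x": 0,"y": 0,"z": 0,"wx": 0,"wy": 0,"wz": 0,"hand": -1},{"x": 0,"y": 0,"z": 0,"wx": 0,"wy": 0,"wz": 0,"hand": -1},{"x": 0,"y": 0,"z": 0,"wx": 0,"wy": 0,"wz": 0,"hand": -1},{"x": 0,"y": 0,"z": 0,"wx": 0,"wy": 0,"wz": 0,"hand": -1},{"x": 0,"y": 0,"z": 0,"wx": 0,"wy": 0,"wz": 0,"hand": -1},{"x": 0,"y": 0,"z": 0,"wx": 0,"wy": 0,"wz": 0,"hand": -1}]'

```text
time: 32.07
tool_pos: [0.4975, 0.182, 0.0516]
tool_rot: [0.0, 0.625, 0.78, 0.0]
contact_force: [-0.1, -0.1, -1.1]
gripper_width: 0.692
grasp_force: 65.2
```

```bash
python3 g.py .4975 .1817 .0515 1.79
```

```text
t 32.07 pos [0.4975 0.182  0.0516] psi 1.7904 tilt [0.0002 0.    ] q0,q5 [ 0.21 -0.01] w 0.692 gf 65.2 [-0.1 -0.1 -1.1]
units x y z [-0.002 -0.     0.   ] wz 0.001
```

send_rows --rows '[{"x": 0,"y": 0,"z": 0.006,"wx": 0,"wy": 0,"wz": 0,"hand": -1},{"x": 0,"y": 0,"z": 0.004,"wx": 0,"wy": 0,"wz": 0,"hand": -1},{"x": 0,"y": 0,"z": 0,"wx": 0,"wy": 0,"wz": 0,"hand": -1},{"x": 0,"y": 0,"z": 0,"wx": 0,"wy": 0,"wz": 0,"hand": 0.45},{"x": 0,"y": 0,"z": 0,"wx": 0,"wy": 0,"wz": 0,"hand": 0.6},{"x": 0,"y": 0,"z": 0,"wx": 0,"wy": 0,"wz": 0,"hand": 1},{"x": 0,"y": 0,"z": 0,"wx": 0,"wy": 0,"wz": 0,"hand": 1},{"x": 0,"y": 0,"z": 0,"wx": 0,"wy": 0,"wz": 0,"hand": 1},{"x": 0,"y": 0,"z": 0,"wx": 0,"wy": 0,"wz": 0,"hand": 1},{"x": 0,"y": 0,"z": 0,"wx": 0,"wy": 0,"wz": 0,"hand": 1}]'

```text
time: 32.9
tool_pos: [0.4974, 0.182, 0.05]
tool_rot: [-0.0, 0.625, 0.78, -0.0]
contact_force: [-0.2, -0.2, 0.3]
gripper_width: 1.003
grasp_force: 0.0
```

send_rows --rows '[{"x": 0,"y": 0,"z": -0.05,"wx": 0,"wy": 0,"wz": 0,"hand": 1},{"x": 0,"y": 0,"z": -0.15,"wx": 0,"wy": 0,"wz": 0,"hand": 1},{"x": 0,"y": 0,"z": -0.2,"wx": 0,"wy": 0,"wz": 0,"hand": 1},{"x": 0,"y": 0,"z": -0.25,"wx": 0,"wy": 0,"wz": 0,"hand": 1},{"x": 0,"y": 0,"z": -0.25,"wx": 0,"wy": 0,"wz": 0,"hand": 1},{"x": 0,"y": 0,"z": -0.2,"wx": 0,"wy": 0,"wz": 0,"hand": 1},{"x": 0,"y": 0,"z": -0.05,"wx": 0,"wy": 0,"wz": 0.1,"hand": 1},{"x": 0,"y": 0,"z": 0,"wx": 0,"wy": 0,"wz": 0.1,"hand": 1},{"x": 0,"y": 0,"z": 0,"wx": 0,"wy": 0,"wz": 0.1,"hand": 1},{"x": 0,"y": 0,"z": 0,"wx": 0,"wy": 0,"wz": 0.007,"hand": 1}]'

```text
time: 33.73
tool_pos: [0.4976, 0.182, 0.2237]
tool_rot: [0.0, 0.715, 0.699, 0.001]
contact_force: [0.3, 0.4, -0.5]
gripper_width: 1.002
grasp_force: 0.0
```

```bash
python3 g.py .6286 -.2408 .02 1.55
```

```text
t 33.73 pos [0.4976 0.182  0.2237] psi 1.5478 tilt [0.0014 0.0003] q0,q5 [0.21 0.23] w 1.002 gf 0.0 [ 0.3  0.4 -0.5]
units x y z [-2.799  0.936  1.358] wz -0.003
```

send_rows --rows '[{"x": -0.2,"y": 0.067,"z": 0,"wx": 0,"wy": 0,"wz": 0,"hand": 1},{"x": -0.216,"y": 0.072,"z": 0,"wx": 0,"wy": 0,"wz": 0,"hand": 1},{"x": -0.216,"y": 0.072,"z": 0,"wx": 0,"wy": 0,"wz": 0,"hand": 1},{"x": -0.216,"y": 0.072,"z": 0,"wx": 0,"wy": 0,"wz": 0,"hand": 1},{"x": -0.216,"y": 0.072,"z": 0,"wx": 0,"wy": 0,"wz": 0,"hand": 1},{"x": -0.216,"y": 0.072,"z": 0,"wx": 0,"wy": 0,"wz": 0,"hand": 1},{"x": -0.216,"y": 0.072,"z": 0,"wx": 0,"wy": 0,"wz": 0,"hand": 1},{"x": -0.216,"y": 0.072,"z": 0,"wx": 0,"wy": 0,"wz": 0,"hand": 1},{"x": -0.216,"y": 0.072,"z": 0,"wx": 0,"wy": 0,"wz": 0,"hand": 1},{"x": -0.216,"y": 0.072,"z": 0,"wx": 0,"wy": 0,"wz": 0,"hand": 1}]'

```text
time: 34.57
tool_pos: [0.5978, -0.1436, 0.2226]
tool_rot: [-0.0, 0.714, 0.7, 0.0]
contact_force: [0.4, -0.4, 0.4]
gripper_width: 0.999
grasp_force: 0.0
```

send_rows --rows '[{"x": -0.216,"y": 0.072,"z": 0,"wx": 0,"wy": 0,"wz": 0,"hand": 1},{"x": -0.216,"y": 0.072,"z": 0,"wx": 0,"wy": 0,"wz": 0,"hand": 1},{"x": -0.216,"y": 0.072,"z": 0,"wx": 0,"wy": 0,"wz": 0,"hand": 1},{"x": 0,"y": 0,"z": 0.15,"wx": 0,"wy": 0,"wz": 0,"hand": 1},{"x": 0,"y": 0,"z": 0.25,"wx": 0,"wy": 0,"wz": 0,"hand": 1},{"x": 0,"y": 0,"z": 0.25,"wx": 0,"wy": 0,"wz": 0,"hand": 1},{"x": 0,"y": 0,"z": 0.15,"wx": 0,"wy": 0,"wz": 0,"hand": 1},{"x": 0,"y": 0,"z": 0.1,"wx": 0,"wy": 0,"wz": 0,"hand": 1},{"x": 0,"y": 0,"z": 0,"wx": 0,"wy": 0,"wz": 0,"hand": 1},{"x": 0,"y": 0,"z": 0,"wx": 0,"wy": 0,"wz": 0,"hand": 1}]'

```text
time: 35.4
tool_pos: [0.628, -0.2396, 0.0876]
tool_rot: [-0.0, 0.714, 0.7, -0.0]
contact_force: [0.5, 0.3, -0.7]
gripper_width: 0.999
grasp_force: 0.0
```

```bash
python3 - <<'E'
from plant import *
import cv2
for n in ("top","scene"): cv2.imwrite(f"pics/{n}4.png",grab_frame(n))
from h import crop
crop("pics/top4.png","pics/t4c.png",115,155,185,130,4)
E
python3 g.py .6286 -.2408 .01 1.55
```

```text
t 35.50 pos [ 0.6296 -0.2405  0.0905] psi 1.5498 tilt [ 0.0039 -0.002 ] q0,q5 [-0.48 -0.45] w 1.004 gf 0.0 [ 0.3 -0.4  0.5]
units x y z [-0.001 -0.009  0.536] wz -0.0
```

View pics/t4c.png

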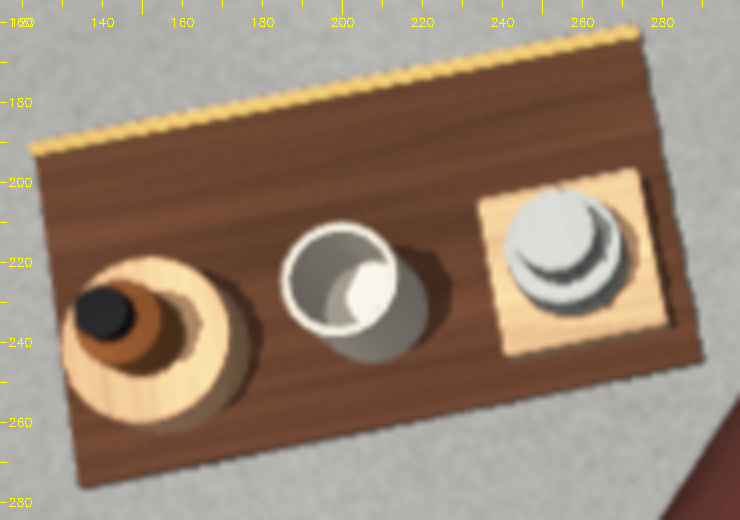

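```bash
python3 - <<'E'
from h import *
T=calibration("top")
print("pot",onz(T,(199.5,224.25),.09),"small",onz(T,(252.5,212),.107))
E
```

```text
pot [0.4985778  0.18152262 0.09      ] small [0.5221122  0.07034069 0.107     ]
```

send_rows --rows '[{"x": 0,"y": -0.004,"z": 0.1,"wx": 0,"wy": 0,"wz": 0,"hand": 1},{"x": 0,"y": 0,"z": 0.14,"wx": 0,"wy": 0,"wz": 0,"hand": 1},{"x": 0,"y": 0,"z": 0.13,"wx": 0,"wy": 0,"wz": 0,"hand": 1},{"x": 0,"y": 0,"z": 0.1,"wx": 0,"wy": 0,"wz": 0,"hand": 1},{"x": 0,"y": 0,"z": 0.05,"wx": 0,"wy": 0,"wz": 0,"hand": 1},{"x": 0,"y": 0,"z": 0,"wx": 0,"wy": 0,"wz": 0,"hand": 1},{"x": 0,"y": 0,"z": 0,"wx": 0,"wy": 0,"wz": 0,"hand": 1},{"x": 0,"y": 0,"z": 0,"wx": 0,"wy": 0,"wz": 0,"hand": 1},{"x": 0,"y": 0,"z": 0,"wx": 0,"wy": 0,"wz": 0,"hand": 1},{"x": 0,"y": 0,"z": 0,"wx": 0,"wy": 0,"wz": 0,"hand": 1}]'

```text
time: 36.33
tool_pos: [0.6283, -0.2402, 0.0111]
tool_rot: [0.001, 0.715, 0.699, 0.0]
contact_force: [-0.2, 0.7, 0.0]
gripper_width: 1.001
grasp_force: 0.0
```

```bash
python3 g.py .6286 -.2408 .01 1.55
```

```text
t 36.33 pos [ 0.6283 -0.2402  0.0111] psi 1.5493 tilt [ 0.0021 -0.0011] q0,q5 [-0.48 -0.45] w 1.001 gf 0.0 [-0.2  0.7  0. ]
units x y z [-0.004  0.002  0.007] wz -0.001
```

All placements good so far. Close on the box.

send_rows --rows '[{"x": -0.004,"y": 0.002,"z": 0.008,"wx": 0,"wy": 0,"wz": 0,"hand": -1},{"x": 0,"y": 0,"z": 0,"wx": 0,"wy": 0,"wz": 0,"hand": -1},{"x": 0,"y": 0,"z": 0,"wx": 0,"wy": 0,"wz": 0,"hand": -1},{"x": 0,"y": 0,"z": 0,"wx": 0,"wy": 0,"wz": 0,"hand": -1},{"x": 0,"y": 0,"z": 0,"wx": 0,"wy": 0,"wz": 0,"hand": -1},{"x": 0,"y": 0,"z": 0,"wx": 0,"wy": 0,"wz": 0,"hand": -1},{"x": 0,"y": 0,"z": 0,"wx": 0,"wy": 0,"wz": 0,"hand": -1},{"x": 0,"y": 0,"z": 0,"wx": 0,"wy": 0,"wz": 0,"hand": -1},{"x": 0,"y": 0,"z": 0,"wx": 0,"wy": 0,"wz": 0,"hand": -1},{"x": 0,"y": 0,"z": 0,"wx": 0,"wy": 0,"wz": 0,"hand": -1}]'

```text
time: 37.17
tool_pos: [0.628, -0.2405, 0.0088]
tool_rot: [0.0, 0.715, 0.699, 0.0]
contact_force: [-0.2, -0.4, 2.9]
gripper_width: 0.447
grasp_force: 63.0
```

```bash
python3 g.py .5971 .2038 .2 1.79
```

```text
t 37.17 pos [ 0.628  -0.2405  0.0088] psi 1.5493 tilt [ 0.0007 -0.0004] q0,q5 [-0.48 -0.45] w 0.447 gf 63.0 [-0.2 -0.4  2.9]
units x y z [ 2.956 -0.269 -1.276] wz -0.306
```

send_rows --rows '[{"x": 0,"y": 0,"z": -0.1,"wx": 0,"wy": 0,"wz": 0,"hand": -1},{"x": 0,"y": 0,"z": -0.2,"wx": 0,"wy": 0,"wz": 0,"hand": -1},{"x": 0,"y": 0,"z": -0.25,"wx": 0,"wy": 0,"wz": 0,"hand": -1},{"x": 0,"y": 0,"z": -0.25,"wx": 0,"wy": 0,"wz": 0,"hand": -1},{"x": 0,"y": 0,"z": -0.25,"wx": 0,"wy": 0,"wz": -0.05,"hand": -1},{"x": 0,"y": 0,"z": -0.15,"wx": 0,"wy": 0,"wz": -0.1,"hand": -1},{"x": 0,"y": 0,"z": -0.1,"wx": 0,"wy": 0,"wz": -0.1,"hand": -1},{"x": 0,"y": 0,"z": 0,"wx": 0,"wy": 0,"wz": -0.056,"hand": -1},{"x": 0.1,"y": 0.015,"z": 0,"wx": 0,"wy": 0,"wz": 0,"hand": -1},{"x": 0.2,"y": 0.03,"z": 0,"wx": 0,"wy": 0,"wz": 0,"hand": -1}]'

```text
time: 38.0
tool_pos: [0.6237, -0.1962, 0.2032]
tool_rot: [-0.0, 0.627, 0.779, -0.0]
contact_force: [-0.6, 1.0, -1.8]
gripper_width: 0.453
grasp_force: 62.5
```

send_rows --rows '[{"x": 0.22,"y": 0.033,"z": 0,"wx": 0,"wy": 0,"wz": 0,"hand": -1},{"x": 0.22,"y": 0.033,"z": 0,"wx": 0,"wy": 0,"wz": 0,"hand": -1},{"x": 0.22,"y": 0.033,"z": 0,"wx": 0,"wy": 0,"wz": 0,"hand": -1},{"x": 0.22,"y": 0.033,"z": 0,"wx": 0,"wy": 0,"wz": 0,"hand": -1},{"x": 0.22,"y": 0.033,"z": 0,"wx": 0,"wy": 0,"wz": 0,"hand": -1},{"x": 0.22,"y": 0.033,"z": 0,"wx": 0,"wy": 0,"wz": 0,"hand": -1},{"x": 0.22,"y": 0.033,"z": 0,"wx": 0,"wy": 0,"wz": 0,"hand": -1},{"x": 0.22,"y": 0.033,"z": 0,"wx": 0,"wy": 0,"wz": 0,"hand": -1},{"x": 0.22,"y": 0.033,"z": 0,"wx": 0,"wy": 0,"wz": 0,"hand": -1},{"x": 0.22,"y": 0.033,"z": 0,"wx": 0,"wy": 0,"wz": 0,"hand": -1}]'

```text
time: 38.83
tool_pos: [0.5992, 0.1402, 0.2022]
tool_rot: [-0.001, 0.626, 0.78, -0.001]
contact_force: [0.9, 0.4, -1.0]
gripper_width: 0.454
grasp_force: 62.5
```

send_rows --rows '[{"x": 0.22,"y": 0.034,"z": 0,"wx": 0,"wy": 0,"wz": 0,"hand": -1},{"x": 0.15,"y": 0.02,"z": 0,"wx": 0,"wy": 0,"wz": 0,"hand": -1},{"x": 0.066,"y": 0.014,"z": 0,"wx": 0,"wy": 0,"wz": 0,"hand": -1},{"x": 0,"y": 0,"z": 0,"wx": 0,"wy": 0,"wz": 0,"hand": -1},{"x": 0,"y": 0,"z": 0,"wx": 0,"wy": 0,"wz": 0,"hand": -1},{"x": 0,"y": 0,"z": 0,"wx": 0,"wy": 0,"wz": 0,"hand": -1},{"x": 0,"y": 0,"z": 0,"wx": 0,"wy": 0,"wz": 0,"hand": -1},{"x": 0,"y": 0,"z": 0,"wx": 0,"wy": 0,"wz": 0,"hand": -1},{"x": 0,"y": 0,"z": 0,"wx": 0,"wy": 0,"wz": 0,"hand": -1},{"x": 0,"y": 0,"z": 0,"wx": 0,"wy": 0,"wz": 0,"hand": -1}]'

```text
time: 39.67
tool_pos: [0.5972, 0.2033, 0.2035]
tool_rot: [0.0, 0.626, 0.78, 0.0]
contact_force: [0.1, -0.1, 0.2]
gripper_width: 0.452
grasp_force: 62.5
```

```bash
python3 g.py .5971 .2038 .03 1.79; python3 - <<'E'
from plant import *
import cv2
cv2.imwrite("pics/scene5.png",grab_frame("scene"))
from h import crop
crop("pics/scene5.png","pics/s5c.png",330,120,200,150,4)
E
```

```text
t 39.67 pos [0.5972 0.2033 0.2035] psi 1.7884 tilt [ 0.0001 -0.    ] q0,q5 [ 0.21 -0.01] w 0.452 gf 62.5 [ 0.1 -0.1  0.2]
units x y z [0.004 0.    1.156] wz -0.002
```

View pics/s5c.png

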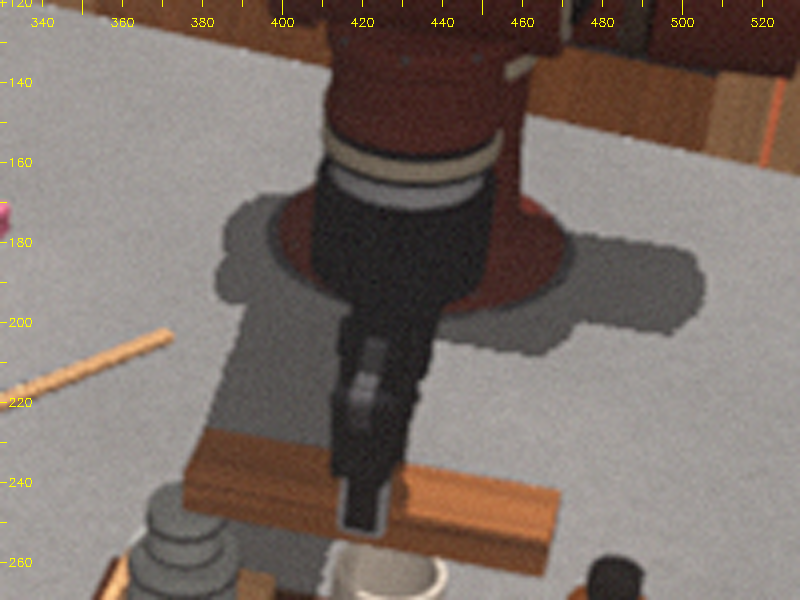

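send_rows --rows '[{"x": 0.003,"y": 0,"z": 0.1,"wx": 0,"wy": 0,"wz": -0.002,"hand": -1},{"x": 0,"y": 0,"z": 0.2,"wx": 0,"wy": 0,"wz": 0,"hand": -1},{"x": 0,"y": 0,"z": 0.2,"wx": 0,"wy": 0,"wz": 0,"hand": -1},{"x": 0,"y": 0,"z": 0.2,"wx": 0,"wy": 0,"wz": 0,"hand": -1},{"x": 0,"y": 0,"z": 0.15,"wx": 0,"wy": 0,"wz": 0,"hand": -1},{"x": 0,"y": 0,"z": 0.1,"wx": 0,"wy": 0,"wz": 0,"hand": -1},{"x": 0,"y": 0,"z": 0.08,"wx": 0,"wy": 0,"wz": 0,"hand": -1},{"x": 0,"y": 0,"z": 0.06,"wx": 0,"wy": 0,"wz": 0,"hand": -1},{"x": 0,"y": 0,"z": 0.04,"wx": 0,"wy": 0,"wz": 0,"hand": -1},{"x": 0,"y": 0,"z": 0,"wx": 0,"wy": 0,"wz": 0,"hand": -1}]'

```text
time: 40.55
tool_pos: [0.5967, 0.2044, 0.0332]
tool_rot: [-0.0, 0.625, 0.781, -0.0]
contact_force: [0.2, 0.3, -1.0]
gripper_width: 0.45
grasp_force: 62.5
```

send_rows --rows '[{"x": 0,"y": 0,"z": 0,"wx": 0,"wy": 0,"wz": 0,"hand": -1},{"x": 0,"y": 0,"z": 0,"wx": 0,"wy": 0,"wz": 0,"hand": -1},{"x": 0,"y": 0,"z": 0,"wx": 0,"wy": 0,"wz": 0,"hand": -1},{"x": 0,"y": 0,"z": 0,"wx": 0,"wy": 0,"wz": 0,"hand": -1},{"x": 0,"y": 0,"z": 0,"wx": 0,"wy": 0,"wz": 0,"hand": -1},{"x": 0,"y": 0,"z": 0,"wx": 0,"wy": 0,"wz": 0,"hand": -1},{"x": 0,"y": 0,"z": 0,"wx": 0,"wy": 0,"wz": 0,"hand": -1},{"x": 0,"y": 0,"z": 0,"wx": 0,"wy": 0,"wz": 0,"hand": -1},{"x": 0,"y": 0,"z": 0,"wx": 0,"wy": 0,"wz": 0,"hand": -1},{"x": 0,"y": 0,"z": 0,"wx": 0,"wy": 0,"wz": 0,"hand": -1}]'

```text
time: 41.38
tool_pos: [0.5968, 0.2044, 0.0338]
tool_rot: [-0.0, 0.625, 0.781, -0.0]
contact_force: [0.3, 0.5, -1.7]
gripper_width: 0.452
grasp_force: 62.5
```

```bash
python3 g.py .5971 .2038 .0195 1.79
```

```text
t 41.38 pos [0.5968 0.2044 0.0338] psi 1.7912 tilt [-0.0002 -0.    ] q0,q5 [ 0.21 -0.01] w 0.452 gf 62.5 [ 0.3  0.5 -1.7]
units x y z [-0.005  0.001  0.096] wz 0.002
```

send_rows --rows '[{"x": -0.004,"y": 0.001,"z": 0.04,"wx": 0,"wy": 0,"wz": 0,"hand": -1},{"x": 0,"y": 0,"z": 0.03,"wx": 0,"wy": 0,"wz": 0,"hand": -1},{"x": 0,"y": 0,"z": 0.015,"wx": 0,"wy": 0,"wz": 0,"hand": -1},{"x": 0,"y": 0,"z": 0.008,"wx": 0,"wy": 0,"wz": 0,"hand": -1},{"x": 0,"y": 0,"z": 0.004,"wx": 0,"wy": 0,"wz": 0,"hand": -1},{"x": 0,"y": 0,"z": 0,"wx": 0,"wy": 0,"wz": 0,"hand": -1},{"x": 0,"y": 0,"z": 0,"wx": 0,"wy": 0,"wz": 0,"hand": -1},{"x": 0,"y": 0,"z": 0,"wx": 0,"wy": 0,"wz": 0,"hand": -1},{"x": 0,"y": 0,"z": 0,"wx": 0,"wy": 0,"wz": 0,"hand": -1},{"x": 0,"y": 0,"z": 0,"wx": 0,"wy": 0,"wz": 0,"hand": -1}]'

```text
time: 42.22
tool_pos: [0.5972, 0.2039, 0.0195]
tool_rot: [0.0, 0.625, 0.781, 0.0]
contact_force: [-0.0, -0.5, -1.3]
gripper_width: 0.452
grasp_force: 62.5
```

```bash
python3 g.py .5971 .2038 .019 1.79
```

```text
t 42.22 pos [0.5972 0.2039 0.0195] psi 1.7911 tilt [0.0003 0.0001] q0,q5 [ 0.21 -0.01] w 0.452 gf 62.5 [-0.  -0.5 -1.3]
units x y z [-0.    -0.001  0.003] wz 0.001
```

send_rows --rows '[{"x": 0,"y": 0,"z": 0.004,"wx": 0,"wy": 0,"wz": 0,"hand": -1},{"x": 0,"y": 0,"z": 0.002,"wx": 0,"wy": 0,"wz": 0,"hand": -1},{"x": 0,"y": 0,"z": 0,"wx": 0,"wy": 0,"wz": 0,"hand": -0.05},{"x": 0,"y": 0,"z": 0,"wx": 0,"wy": 0,"wz": 0,"hand": 0.05},{"x": 0,"y": 0,"z": 0,"wx": 0,"wy": 0,"wz": 0,"hand": 0.2},{"x": 0,"y": 0,"z": 0,"wx": 0,"wy": 0,"wz": 0,"hand": 0.4},{"x": 0,"y": 0,"z": 0,"wx": 0,"wy": 0,"wz": 0,"hand": 0.4},{"x": 0,"y": 0,"z": 0,"wx": 0,"wy": 0,"wz": 0,"hand": 0.4},{"x": 0,"y": 0,"z": -0.05,"wx": 0,"wy": 0,"wz": 0,"hand": 0.4},{"x": 0,"y": 0,"z": -0.1,"wx": 0,"wy": 0,"wz": 0,"hand": 0.4}]'

```text
time: 43.05
tool_pos: [0.5953, 0.2035, 0.0394]
tool_rot: [-0.001, 0.625, 0.781, -0.002]
contact_force: [0.4, 0.1, -0.2]
gripper_width: 0.698
grasp_force: 0.0
```

send_rows --rows '[{"x": 0,"y": 0,"z": -0.15,"wx": 0,"wy": 0,"wz": 0,"hand": 0.4},{"x": 0,"y": 0,"z": -0.2,"wx": 0,"wy": 0,"wz": 0,"hand": 0.4},{"x": 0,"y": 0,"z": -0.2,"wx": 0,"wy": 0,"wz": 0,"hand": 0.4},{"x": 0,"y": 0,"z": -0.2,"wx": 0,"wy": 0,"wz": 0,"hand": 0.4},{"x": 0,"y": 0,"z": -0.2,"wx": 0,"wy": 0,"wz": 0,"hand": 0.4},{"x": 0,"y": 0,"z": -0.2,"wx": 0,"wy": 0,"wz": 0,"hand": 0.4},{"x": -0.1,"y": 0,"z": 0,"wx": 0,"wy": 0,"wz": 0,"hand": 0.4},{"x": -0.2,"y": 0,"z": 0,"wx": 0,"wy": 0,"wz": 0,"hand": 0.4},{"x": -0.25,"y": 0,"z": 0,"wx": 0,"wy": 0,"wz": 0,"hand": 0.4},{"x": -0.25,"y": 0,"z": 0,"wx": 0,"wy": 0,"wz": 0,"hand": 0.4}]'

```text
time: 43.88
tool_pos: [0.6236, 0.0859, 0.2153]
tool_rot: [0.001, 0.624, 0.781, 0.001]
contact_force: [1.8, 0.3, -0.2]
gripper_width: 0.698
grasp_force: 0.0
```

send_rows --rows '[{"x": -0.25,"y": 0,"z": 0,"wx": 0,"wy": 0,"wz": 0,"hand": 0.4},{"x": -0.25,"y": 0,"z": 0,"wx": 0,"wy": 0,"wz": 0,"hand": 0.4},{"x": -0.25,"y": 0,"z": 0,"wx": 0,"wy": 0,"wz": 0,"hand": 0.4},{"x": -0.25,"y": 0,"z": 0,"wx": 0,"wy": 0,"wz": 0,"hand": 0.4},{"x": -0.25,"y": 0,"z": 0,"wx": 0,"wy": 0,"wz": 0,"hand": 0.4},{"x": -0.25,"y": 0,"z": 0,"wx": 0,"wy": 0,"wz": 0,"hand": 0.4},{"x": -0.2,"y": 0,"z": 0,"wx": 0,"wy": 0,"wz": 0,"hand": 0.4},{"x": -0.1,"y": 0,"z": 0,"wx": 0,"wy": 0,"wz": 0,"hand": 0.4},{"x": 0,"y": 0,"z": 0,"wx": 0,"wy": 0,"wz": 0,"hand": 0.4},{"x": 0,"y": 0,"z": 0,"wx": 0,"wy": 0,"wz": 0,"hand": 0.4}]'

```text
time: 44.72
tool_pos: [0.6823, -0.1768, 0.214]
tool_rot: [-0.0, 0.625, 0.78, 0.0]
contact_force: [-0.5, 1.0, -0.7]
gripper_width: 0.698
grasp_force: 0.0
```

```bash
python3 g.py .5 -.2 .2; python3 - <<'E'
from plant import *
import cv2
for n in ("top","scene"): cv2.imwrite(f"pics/{n}6.png",grab_frame(n))
from h import crop
crop("pics/top6.png","pics/t6c.png",115,155,185,130,4)
crop("pics/scene6.png","pics/s6c.png",320,220,200,140,4)
E
```

```text
t 44.72 pos [ 0.6823 -0.1768  0.214 ] psi 1.7902 tilt [0.0003 0.0006] q0,q5 [-0.36 -0.58] w 0.698 gf 0.0 [-0.5  1.  -0.7]
units x y z [ 0.114 -1.22   0.093] wz
```

View pics/t6c.png

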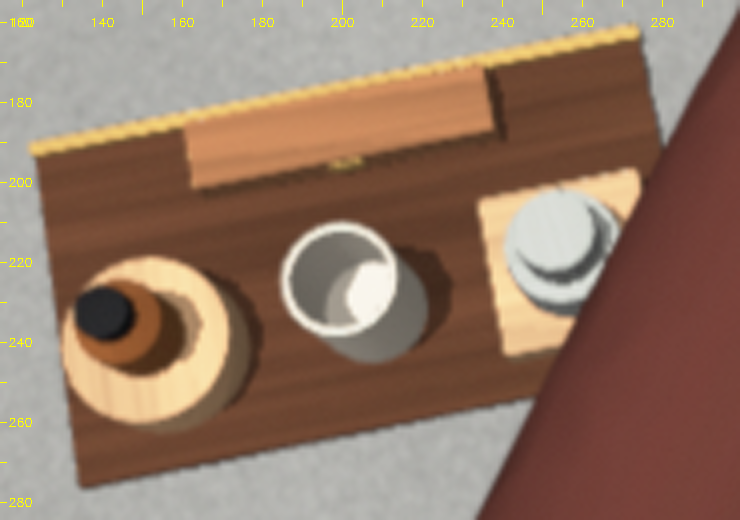

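View pics/s6c.png

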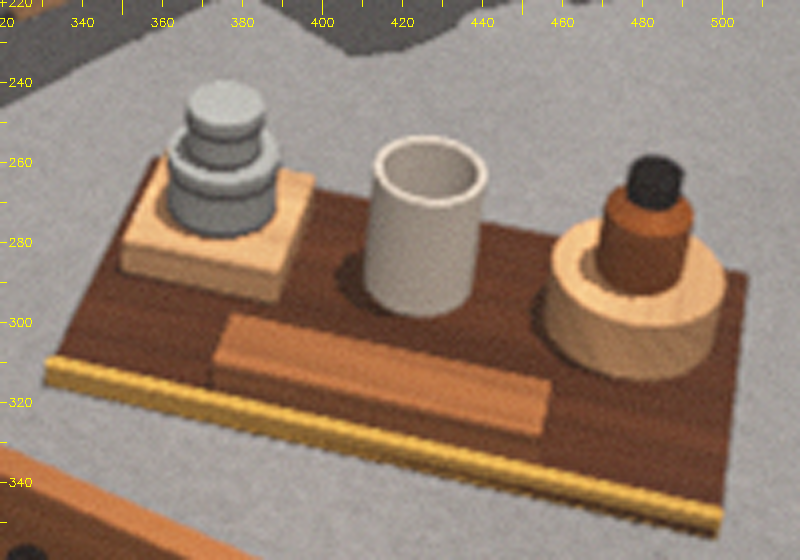

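```bash
python3 - <<'E'
from h import *
T=calibration("top"); o=np.array([.4975,.1817]); c,s=np.cos(.22),np.sin(.22)
P=[onz(T,(x/4+114.5,y/4+154.5),.034)[:2]-o for x,y in((183,126),(487,66),(494,130),(191,189))]
B=[(1e3*np.array([c*p[0]+s*p[1],-s*p[0]+c*p[1]])).round(1) for p in P]; print(B,np.mean(B,0))
E
```

```text
[array([120.6,  83.2]), array([120.8, -88.3]), array([ 83.2, -85.8]), array([83.7, 83.9])] [102.075  -1.75 ]
```

Everything measures within about 2 mm of its target: the box sits about 6 mm from the lip and is centred on it.

```bash
python3 -c "
from plant import job_done
print(job_done())"
```

```text
the job is handed in; nothing more can be done
None
```

The display board is dressed as asked, done in the order asked, and handed in after about 45 s of the 136 s allowed; in the final camera views everything stands upright and let go, within about 2 mm of its target, with the pencil box about 6 mm from the lip.

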